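# Set a height stop to its setting block

### The arm

A 7-joint arm with a two-finger parallel gripper is mounted at the origin on a cart in front of the work surface, level with it; the furniture and walls round the work are solid. World frame = base frame: x ahead of the robot, y to its left, z up, the work surface at z = 0. Lengths are in m, angles in rad, forces in N, time in s.
With the tool pointing down it reaches from about 0.4 to 0.85 m from the base axis. Payload 4.5 kg.
Tool frame: the origin (TCP) lies on the centre line of the jaws, within the pads' length; the fingertips stand 19 mm ahead of it and the grasp point (between the pads) is the TCP (tcp_to_tips is the distance from the TCP to the fingertips, in m); x points along the fingers, y is the direction in which the jaws open and shut, and the axes are right-handed (so a half turn about x gives the same grasp; the last joint's range is limited). The gripper opens to 88 mm and grips with 3 to 60 N. Pads are 18 mm wide; open, the fingers measure 123 mm over their backs; the gripper's body (75 mm by 187 mm) begins 45 mm behind the grasp point.
Start: joints at [1.216, 0.689, -0.195, 1.565, 0.157, 0.902, -0.215], TCP at [0.237, -0.578, 0.258] pointing down, gripper open.
Joint ranges: [-3.01, 3.01], [-0.46, 2.08], [-1.47, 1.51], [0.13, 2.56], [-1, 4.14], [0.04, 2.09], [-2.66, 2.66]. Speed limits (rad/s): [2.57, 2.57, 3.14, 3.14, 3.14, 3.14, 3.14].

### API

Orientations are given as a unit quaternion [x, y, z, w].
In Python, from plant import * gives the robot as it stands. The module is installed in compiled form; this text tells all that it offers.
- The arm moves only by the tool carry_out, never from a script. Its argument "steps" is a list of rows, each an object with "slide": the shift along the tool's x, y, z in cm, a list of three; "delta_rot": the turn, a rotation vector about the tool's x, y, z in rad, a list of three; "claw": the opening in per cent of the stroke, from 0 (shut) to 100 (fully open). A call has 1 to 10 rows; each row is the pose to reach, as a shift and turn from the pose measured when the call began, along the tool's axes at that moment; what a row does not reach only later rows make up. A row lasts 1/8 s, in which the tool goes at most 62.5 mm and 10.7 degrees, less where a joint would pass 70% of its speed; a pose out of reach is approached as far as the arm can. A call with a gripper value outside its range is refused whole. The fingers move at their own pace and stop on an object; "newtons" is the grip in N (left out, the last holds). Time passes only in rows, so rows that repeat a pose let the fingers close. It gives the time, the measured TCP pose, the force and the opening at its end, in the units of the state.
- read_state(): the state, without advancing time (a new reading comes with each control period).
- capture(name): name is "side" or "top" or "wrist"; returns a dict with "pixels" (420x560x3 uint8, blue, green, red), "range_z" (420x560 float32, m along the optical axis (not along the pixel's ray), 0 where there is no reading), "K" (3x3 intrinsics, pixels), "rvec" (rotation vector, rad) and "tvec" (3), from world to camera coordinates, as OpenCV has them; the wrist camera has in their place "T_tool_cam" (4x4, takes a point from camera to tool coordinates, whose origin is the TCP and whose axes are the tool frame's). Camera axes: x right, y down, z forward; pixel columns grow to the right and rows downward; lengths in m; the calibration is good to about 2 mm. A picture is of the moment at which its call begins: read the wrist's pose just before it.
- job_done(): hands the job in, once; it reports no verdict.
The state is a dict: "t": time; "joints": joint angles; "qd": joint speeds; "tau": joint torques, N m; "ee_pos": TCP position; "ee_rot": TCP orientation; "wrist_force": force on the tool from outside, world axes, zero at the start; "wrist_torque": the same for the moment, N m; "finger_gap": finger opening in m.
Only numpy, scipy, OpenCV 4.12 (cv2) and the standard library are available. Lean on these libraries where they do the work, as an engineer would, in place of code of your own. Each camera call takes 0.05 s, during which the arm holds its last target. There are 200 camera calls.

### The job

Take the driver out of its stand and turn the inclined slotted screw of the height stop clockwise until the stop pin has come down on the setting block's low leg and just drags on it, without clamping it hard. Put the driver back upright in its stand, then draw the block out from under the pin along the base plate and leave it standing on the plate's free end, completely clear of the arm. Do not touch the screw with the fingers, and leave the screw at its new setting.

Things in the scene. Friction and masses are not known exactly. Their poses are not given: they have to be found in the camera images.
- height_stop: Height stop, fixed to the desk. Origin on the desk below the stop pin's axis; x from front to column, y along its steel base plate to the long free end, z up. In mm: plate x -45..65, y -70..170, top z 12; grey column x 30..60; arm x -25..45, y -18..18, z 44..78. A 35 mm boss on the arm's front edge carries the screw, whose axis leans 30 degrees from vertical, head to the front (-x) and up.
- screw_slot (a point): Centre of the floor of the slot in the steel screw head (33 mm dia), at (-23, 0, 91) mm in the height_stop frame. z points out of the head along the screw's axis, x along the slot; both turn with the screw. Cheeks 22 mm long, 7 mm high flank the slot, 6.2 mm wide, mouth flared to about 10 mm, ends open. The head turns but does not move along its axis.
- stop_screw (a joint): Turn of the screw, rad, 0 to 3; grows clockwise seen from its head. Each rad lowers the pin 4 mm: its unloaded foot is 24 - 4 x value mm above the base plate, meeting the block's 16 mm leg at 2.0. Starts at 0.7 to 1.4. Friction 0.04 N m holds it; once the driver is off, it turns back until the pin presses with 10 N at most.
- stop_pin: Vertical steel stop pin under the arm, 12 mm diameter, flat foot 15 mm diameter. Origin: centre of the underside of its unloaded foot. It moves only up and down, driven by the screw. The foot yields on a stiff spring, 25 N per mm, so that past first contact each 0.1 rad of the screw adds about 8 to 10 N on the block (0.03 to 0.04 N m on the screw); over 40 N counts as clamped hard.
- setting_block: Loose steel block, 0.25 kg, L-shaped seen from the front: low leg 22 x 85 mm, 16 mm high (the gauged height), and grip end 22 x 30 mm, 50 mm high. Origin: on the underside, y along the block, z up; the leg spans y -30..55 mm, the grip end 55..85. Starts standing on the plate, leg under the pin, grip end towards the plate's free end, 2.4 to 5.2 mm of gap below the pin.
- block_grip (a point): Centre of the block's grip end: 25 mm above its underside, 70 mm along y from the block's origin, 100 mm from the tip of the low leg. The grip end is 22 mm wide across the block's x and 30 mm along y. With the block standing on the plate this point is 37 mm above the desk.
- driver_grip (a point): Centre of the driver's flat handle, 81 mm above the blade's end; z along the driver from blade to handle, x along the width of handle and blade. 106 mm long, 0.12 kg. From the end up: blade 18 (x) x 4 (y) x 9 mm; round shank 18 mm dia to 50 mm; collar 30 mm dia to 56; grey handle 36 (x) x 18 (y) to 106. In the stand it hangs upright by its collar, this point 91 mm above the desk.
- stand_hole (a point): Centre of the hole's mouth in the top of the driver's stand, a black block 64 x 64 x 60 mm fixed to the desk, left or right of the height stop. The round upright hole, 21 mm diameter with a chamfered mouth, goes through. Seated, the driver's collar rests on the top and its driver_grip point is 31 mm above this point.
Not all that is in view belongs to the job. Of the things shaped like the part that bears stand_hole, the black one is meant.

How it is judged:
By the outcome, as a careful person would: the job done as asked, in the order asked, and still so for the second after the job is handed in, with the robot touching nothing.
It also fails if it takes over 61 s, if anything falls off the work surface, if the arm or the gripper's body presses on something with over 40 N, if the wrist force passes 120 N, or if a joint passes its speed limit or range.

## Working session

There is one attempt and no reset: what is moved stays moved. The work goes in short steps, Python scripts to look and compute and a tool call to move; the robot and the scene stay as the last step left them, time stands still between calls to the robot, and variables do not carry over. Pictures are saved under pics/ and viewed, about 8 in all and at most 12, crops included, and the job is handed in when it is done.

Besides the shell and the picture viewer there is one more tool, called after ">>>" by a JSON object that holds its "op" and its "data". carry_out: Moves the arm, as the interface text tells. Its arguments: {"type":"object","properties":{"steps":{"type":"array"},"newtons":{"type":"number"}},"required":["steps"]}

```bash
mkdir -p pics; cat > h.py <<'E'
from plant import *
import numpy as np, cv2
from scipy.spatial.transform import Rotation as R
def world_pts(c, s=None):
    K=c["K"]; z=c["range_z"]; v,u=np.mgrid[:z.shape[0],:z.shape[1]]
    P=np.stack([(u-K[0,2])/K[0,0]*z,(v-K[1,2])/K[1,1]*z,z],-1)
    if "T_tool_cam" in c:
        T=np.array(c["T_tool_cam"]); P=P@T[:3,:3].T+T[:3,3]
        return P@R.from_quat(s["ee_rot"]).as_matrix().T+np.array(s["ee_pos"])
    Rm=cv2.Rodrigues(np.array(c["rvec"],float))[0]
    return (P-np.array(c["tvec"]).ravel())@Rm
E
python3 - <<'E'
from h import *
s=read_state(); print(s)
for n in ("top","side"):
    c=capture(n); cv2.imwrite(f"pics/{n}0.png",c["pixels"]); np.save(f"pics/{n}0.npy",world_pts(c)); print(n,c["K"],(c["range_z"]>0).mean())
E
```

```text
{'t': 0.0, 'joints': array([ 1.21583279,  0.68997495, -0.19452693,  1.56633273,  0.15729579,
        0.90252122, -0.21510938]), 'qd': array([-0.00064446, -0.00085582, -0.00061015, -0.00049825, -0.00053135,
        0.00075721, -0.00028262]), 'tau': array([-3.45416429e-04, -5.27548921e+01, -1.26696389e+00, -1.53424716e+01,
       -5.25908649e-02,  6.67582965e-03,  2.05349984e-04]), 'ee_pos': array([ 0.23663767, -0.57782154,  0.25691899]), 'ee_rot': array([-0.69361475, -0.13724233,  0.69395366, -0.13598322]), 'wrist_force': array([ 0.55858728, -0.00353956, -0.18766712]), 'wrist_torque': array([ 0.04623151,  0.01041706, -0.04614535]), 'finger_gap': 0.08818272180950433}
top [[449.66886566   0.         282.37700163]
 [  0.         449.66886566 211.17787528]
 [  0.           0.           1.        ]] 0.9960926870748299
side [[454.73250633   0.         282.57037844]
 [  0.         454.73250633 203.63205477]
 [  0.           0.           1.        ]] 0.9957525510204082
```

View pics/top0.png

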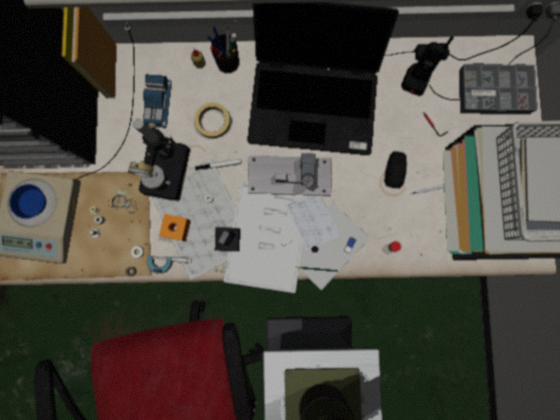

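View pics/side0.png

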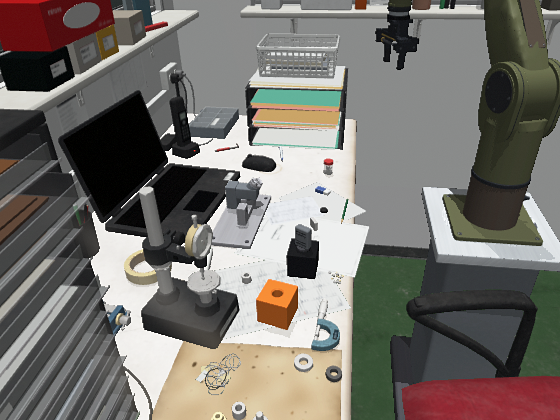

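Top view: height stop at (290,175), with its free end to the left and its arm and screw near (308,178). The black stand holding the driver is at (227,238). The orange stand at (173,228) is a decoy, and the dial-gauge stand at (165,170) and laptop are bystanders. I choose the black one.

```bash
python3 - <<'E'
from h import *
img=cv2.imread("pics/top0.png"); P=np.load("pics/top0.npy")
def show(n,m):
    q=P[m]; print(n,m.sum(),np.round(q.mean(0),4)); 
    if m.sum()>20:
        r=cv2.minAreaRect((q[:,:2]*1000).astype(np.float32)); print("  rect mm",r)
        print("  corners",cv2.boxPoints(r).round(0).tolist())
U,V=np.meshgrid(np.arange(560),np.arange(420))
def roi(u0,v0,u1,v1): return (U>=u0)&(U<u1)&(V>=v0)&(V<v1)
Z=P[...,2]
print("desk z",np.median(Z[roi(100,60,110,70)]),Z[roi(340,200,345,205)].mean())
r=roi(235,145,345,205)
show("plate",r&(Z>0.006)&(Z<0.018))
show("blockleg",r&(Z>0.022)&(Z<0.034))
show("grip",r&(Z>0.055)&(Z<0.068)&(U<295))
show("arm",r&(Z>0.07)&(Z<0.083))
show("head",r&(Z>0.086))
r=roi(205,220,250,260)
show("stand",r&(Z>0.052)&(Z<0.063)); show("handle",r&(Z>0.105))
big=np.hstack([cv2.resize(img[145:205,240:340],None,fx=4,fy=4,interpolation=cv2.INTER_CUBIC),cv2.resize(img[208:268,190:290],None,fx=4,fy=4,interpolation=cv2.INTER_CUBIC)])
s=cv2.imread("pics/side0.png")
big2=np.hstack([cv2.resize(s[165:255,200:300],None,fx=4,fy=4,interpolation=cv2.INTER_CUBIC),cv2.resize(s[205:295,270:370],None,fx=4,fy=4,interpolation=cv2.INTER_CUBIC)])
cv2.imwrite("pics/crop1.png",np.vstack([big,big2])[:600])
E
```

```text
desk z 0.08640601884074686 0.051399185137440025
plate 2722 [0.6472 0.0792 0.0121]
  rect mm ((646.6542358398438, 75.96588897705078), (317.1092529296875, 174.56491088867188), 88.65750122070312)
  corners [[556.0, -81.0], [730.0, -85.0], [738.0, 232.0], [563.0, 237.0]]
blockleg 146 [0.6372 0.0574 0.0273]
  rect mm ((673.0469360351562, 17.868995666503906), (192.87098693847656, 110.61882781982422), 88.94059753417969)
  corners [[616.0, -78.0], [727.0, -80.0], [730.0, 113.0], [620.0, 115.0]]
grip 88 [0.6321 0.1032 0.0617]
  rect mm ((631.9935913085938, 103.2861099243164), (27.839256286621094, 21.514598846435547), 88.98358154296875)
  corners [[621.0, 90.0], [643.0, 89.0], [643.0, 117.0], [621.0, 117.0]]
arm 289 [0.6585 0.0259 0.0786]
  rect mm ((650.3175659179688, 25.795127868652344), (38.730682373046875, 81.16364288330078), 88.7569580078125)
  corners [[609.0, 7.0], [690.0, 6.0], [691.0, 44.0], [610.0, 46.0]]
head 161 [0.5575 0.0432 0.3607]
  rect mm ((499.86651611328125, 51.488380432128906), (31.747913360595703, 264.3370361328125), 78.25713348388672)
  corners [[367.0, 63.0], [626.0, 9.0], [632.0, 40.0], [374.0, 94.0]]
stand 382 [0.4594 0.252  0.0595]
  rect mm ((460.30865478515625, 253.2675018310547), (64.62008666992188, 63.61787033081055), 87.91654968261719)
  corners [[427.0, 222.0], [491.0, 220.0], [493.0, 284.0], [430.0, 287.0]]
handle 104 [0.4537 0.2418 0.1937]
  rect mm ((420.4880065917969, 176.7987060546875), (190.2040557861328, 34.8569450378418), 62.684539794921875)
  corners [[361.0, 100.0], [392.0, 84.0], [480.0, 253.0], [449.0, 269.0]]
```

View pics/crop1.png

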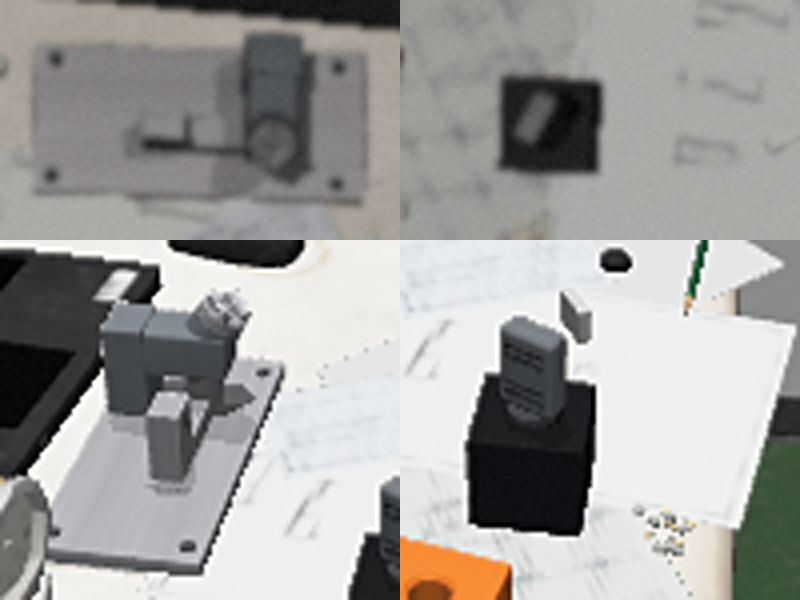

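Crop confirms it: the driver with the grey handle is in the black stand, and the screw head with its slot, the L-block and the plate are all visible. Next I filter out the depth outliers and refine the measurements.

```bash
cat >> h.py <<'E'
def blob(P,m,k=2):
    """largest connected part of mask -> world points"""
    m=cv2.morphologyEx(m.astype(np.uint8),cv2.MORPH_OPEN,np.ones((k,k),np.uint8))
    n,l,st,_=cv2.connectedComponentsWithStats(m); i=1+np.argmax(st[1:,4]); return P[l==i]
def rect(q):
    r=cv2.minAreaRect((q[:,:2]*1000).astype(np.float32)); return len(q),np.round(q.mean(0)*1000,1),np.round(r[0],1),np.round(r[1],1),round(r[2],1)
E
python3 - <<'E'
from h import *
P=np.load("pics/top0.npy"); Z=P[...,2]; X=P[...,0];Y=P[...,1]
b=lambda x0,x1,y0,y1,z0,z1:(X>x0)&(X<x1)&(Y>y0)&(Y<y1)&(Z>z0)&(Z<z1)
print("desk",np.median(Z[b(.5,.55,.0,.1,-.02,.02)]))
q=blob(P,b(.5,.8,-.15,.3,.009,.016)); print("plate",rect(q))
print("arm",rect(blob(P,b(.6,.72,-.02,.06,.07,.084))),"head",rect(blob(P,b(.57,.65,-.02,.06,.084,.12))))
print("grip",rect(blob(P,b(.6,.66,.08,.13,.055,.07))))
h=blob(P,b(.4,.52,.2,.3,.11,.13));print("handle",rect(h)); h=h[:,:2]-h[:,:2].mean(0);w,v=np.linalg.eigh(h.T@h);print(v[:,1])
print("stand",rect(blob(P,b(.4,.52,.2,.3,.055,.066))))
P=np.load("pics/side0.npy"); Z=P[...,2]; X=P[...,0];Y=P[...,1]
print("side: plate",rect(blob(P,b(.5,.8,-.15,.3,.009,.016))),"grip",rect(blob(P,b(.6,.66,.08,.13,.055,.07))))
print("handle",rect(blob(P,b(.4,.52,.2,.3,.07,.13))),"head",rect(blob(P,b(.57,.65,-.02,.06,.084,.12))))
E
```

```text
desk 0.00196012212877747
plate (1118, array([646.7, 128.8,  22.5]), array([536.8, 125.6]), array([149.2, 321.5]), 86.3)
arm (288, array([657.7,  23. ,  78.3]), array([538.2,  43. ]), array([ 45.8, 341.3]), 80.4) head (136, array([609. ,  25.6,  87.1]), array([611. ,  25.9]), array([30.1, 35.1]), 51.0)
grip (88, array([630.2, 100.5,  57.1]), array([635.4, 100.5]), array([28. , 29.3]), 88.8)
handle (88, array([457.6, 250.6, 111. ]), array([457.4, 251.9]), array([14. , 36.3]), 58.6)
[-0.84997985  0.52681521]
stand (416, array([455.8, 248.7,  64.8]), array([438.7, 185.5]), array([211.3,  75.7]), 74.3)
side: plate (1467, array([635.2, 122.5,  15.8]), array([555.3, 512.1]), array([ 147.8, 1122.4]), 10.6) grip (83, array([631.5, 107.6,  59.4]), array([630.5,  82.1]), array([78.2, 19.2]), 84.6)
handle (356, array([459. , 257. ,  93.2]), array([449.7, 188.2]), array([163.5,  33.9]), 81.1) head (116, array([608.4,  37.5,  92.1]), array([520.6, 459.3]), array([  37. , 1214.3]), 11.7)
```

```bash
cat >> h.py <<'E'
def plan(pos,xt,yt,s=None):
    """rows-target (cm, rad in tool axes) to reach TCP pos, tool x dir xt, tool y dir yt"""
    s=s or read_state(); R0=R.from_quat(s["ee_rot"]).as_matrix()
    x=np.array(xt,float);x/=np.linalg.norm(x);y=np.array(yt,float);y-=x*(x@y);y/=np.linalg.norm(y)
    Rt=np.column_stack([x,y,np.cross(x,y)])
    d=R0.T@(np.array(pos)-s["ee_pos"]);rv=R.from_matrix(R0.T@Rt).as_rotvec()
    print("slide cm",np.round(d*100,2),"rot",np.round(rv,3),"rows>=",round(max(np.linalg.norm(d)/.0625,np.degrees(np.linalg.norm(rv))/10.7),1))
def st():
    s=read_state(); R0=R.from_quat(s["ee_rot"]).as_matrix()
    print("t",round(s["t"],2),"pos",np.round(s["ee_pos"],4),"x",np.round(R0[:,0],3),"y",np.round(R0[:,1],3),"F",np.round(s["wrist_force"],1),"T",np.round(s["wrist_torque"],2),"gap",round(s["finger_gap"],4),"q",np.round(s["joints"],2)); return s
E
python3 - <<'E'
from h import *
st(); c=capture("wrist"); print(np.round(c["T_tool_cam"],3),c["K"][0,0])
P=np.load("pics/top0.npy"); Z=P[...,2]; X=P[...,0];Y=P[...,1]
b=lambda x0,x1,y0,y1,z0,z1:(X>x0)&(X<x1)&(Y>y0)&(Y<y1)&(Z>z0)&(Z<z1)
for nm,m in dict(plate=b(.5,.8,-.15,.3,.009,.016),arm=b(.6,.72,-.02,.06,.07,.084)).items(): print(nm,rect(blob(P,m,3)))
plan([.52,-.1,.30],[0,0,-1],[0,1,0])
E
```

```text
t 0.1 pos [ 0.2367 -0.5779  0.257 ] x [-0.001  0.001 -1.   ] y [ 0.379 -0.925 -0.002] F [-0.3  0.   0.5] T [-0.01  0.03  0.02] gap 0.0876 q [ 1.22  0.69 -0.19  1.57  0.16  0.9  -0.22]
[[ 0.001 -0.317  0.948 -0.128]
 [ 1.    -0.    -0.001  0.   ]
 [ 0.     0.948  0.317 -0.083]
 [ 0.     0.     0.     1.   ]] 329.8489024213903
plate (531, array([659.5, 139.1,  12.3]), array([665.6, 134.8]), array([ 74.4, 148.1]), 44.5)
arm (281, array([660.2,  25.5,  79. ]), array([659.1,  25.6]), array([38.7, 63.6]), 88.8)
slide cm [ -4.25 -33.49 -44.33] rot [-2.753e+00 -2.000e-03  0.000e+00] rows>= 14.7
```

```bash
python3 - <<'E'
from h import *
P=np.load("pics/top0.npy"); Z=P[...,2]; X=P[...,0];Y=P[...,1]
m=(Z>.08)&(Y<-.15)&(X>.25)&(Y>-.8)&(Z<.6); q=P[m]; print(np.percentile(q,[0,1,5,50,95,99,100],axis=0).round(3))
plan([.33,-.27,.30],[0,0,-1],[0.2,-1,0])
plan([.33,-.27,.30],[0,0,-1],[1,0,0])
E
```

```text
[[ 0.39  -0.686  0.08 ]
 [ 0.393 -0.621  0.086]
 [ 0.412 -0.55   0.1  ]
 [ 0.606 -0.412  0.227]
 [ 1.076 -0.192  0.328]
 [ 1.08  -0.158  0.335]
 [ 1.083 -0.15   0.384]]
slide cm [ -4.26 -24.97 -20.31] rot [0.191 0.    0.001] rows>= 5.2
slide cm [ -4.26 -24.97 -20.31] rot [-1.182e+00 -1.000e-03  1.000e-03] rows>= 6.3
```

>>> {"op": "carry_out", "data": {"steps": [{"slide": [-4, -25, -20], "delta_rot": [0, 0, 0], "claw": 100}, {"slide": [-4, -25, -20], "delta_rot": [0, 0, 0], "claw": 100}, {"slide": [-4, -25, -20], "delta_rot": [0, 0, 0], "claw": 100}, {"slide": [-4, -25, -20], "delta_rot": [0, 0, 0], "claw": 100}, {"slide": [-4, -25, -20], "delta_rot": [0, 0, 0], "claw": 100}, {"slide": [-4, -25, -20], "delta_rot": [-0.5, 0, 0], "claw": 100}, {"slide": [-4, -25, -20], "delta_rot": [-0.8, 0, 0], "claw": 100}]}}

```text
t: 1.02
ee_pos: [0.3277, -0.2692, 0.2977]
ee_rot: [0.655, 0.267, -0.655, 0.266]
wrist_force: [0.0, -0.4, 0.2]
finger_gap: 0.0883
```

```bash
python3 - <<'E'
from h import *
st(); plan([.61,.026,.24],[0,0,-1],[0,1,0])
E
```

```text
t 1.02 pos [ 0.3277 -0.2692  0.2977] x [-0.     0.001 -1.   ] y [ 0.699 -0.715 -0.001] F [ 0.  -0.4  0.2] T [-0.03  0.01 -0.  ] gap 0.0883 q [ 0.81  0.38 -0.32  2.08  0.18  0.71 -0.43]
slide cm [  5.79  -1.36 -40.82] rot [-2.368e+00 -2.000e-03 -0.000e+00] rows>= 12.7
```

>>> {"op": "carry_out", "data": {"steps": [{"slide": [0, -1.4, -41], "delta_rot": [-2.37, 0, 0], "claw": 100}, {"slide": [0, -1.4, -41], "delta_rot": [-2.37, 0, 0], "claw": 100}, {"slide": [0, -1.4, -41], "delta_rot": [-2.37, 0, 0], "claw": 100}, {"slide": [0, -1.4, -41], "delta_rot": [-2.37, 0, 0], "claw": 100}, {"slide": [0, -1.4, -41], "delta_rot": [-2.37, 0, 0], "claw": 100}, {"slide": [0, -1.4, -41], "delta_rot": [-2.37, 0, 0], "claw": 100}, {"slide": [3, -1.4, -41], "delta_rot": [-2.37, 0, 0], "claw": 100}, {"slide": [5.8, -1.4, -41], "delta_rot": [-2.37, 0, 0], "claw": 100}, {"slide": [5.8, -1.4, -41], "delta_rot": [-2.37, 0, 0], "claw": 100}, {"slide": [5.8, -1.4, -41], "delta_rot": [-2.37, 0, 0], "claw": 100}]}}

```text
t: 2.28
ee_pos: [0.6107, 0.0274, 0.239]
ee_rot: [0.174, 0.686, -0.174, 0.685]
wrist_force: [-0.2, 0.7, -0.1]
finger_gap: 0.0881
```

```bash
python3 - <<'E'
from h import *
st(); plan([.61,.026,.24],[0,0,-1],[0,1,0])
E
```

```text
t 2.27 pos [0.6107 0.0274 0.239 ] x [-0.002  0.001 -1.   ] y [ 0.476  0.879 -0.   ] F [-0.2  0.7 -0.1] T [ 0.03 -0.13 -0.01] gap 0.0881 q [ 0.29  0.79 -0.77  1.61  0.62  1.01  0.4 ]
slide cm [-0.1  -0.16  0.01] rot [-0.496 -0.002 -0.   ] rows>= 2.7
```

>>> {"op": "carry_out", "data": {"steps": [{"slide": [0, 0, 0], "delta_rot": [-0.5, 0, 0], "claw": 100}, {"slide": [0, 0, 0], "delta_rot": [-0.5, 0, 0], "claw": 100}, {"slide": [0, 0, 0], "delta_rot": [-0.5, 0, 0], "claw": 100}, {"slide": [0, 0, 0], "delta_rot": [-0.5, 0, 0], "claw": 100}]}}

```text
t: 2.78
ee_pos: [0.6105, 0.0271, 0.2384]
ee_rot: [-0.0, 0.708, 0.001, 0.706]
wrist_force: [-1.1, -0.3, -0.0]
finger_gap: 0.0883
```

```bash
python3 - <<'E'
from h import *
s=st(); c=capture("wrist"); P=world_pts(c,s); cv2.imwrite("pics/w1.png",c["pixels"]); np.savez("pics/w1.npz",P=P,K=c["K"],T=c["T_tool_cam"],p=s["ee_pos"],q=s["ee_rot"])
E
```

```text
t 2.77 pos [0.6105 0.0271 0.2384] x [-0.003  0.001 -1.   ] y [-0.002  1.     0.001] F [-1.1 -0.3 -0. ] T [ 0.08 -0.11 -0.01] gap 0.0883 q [ 0.35  0.83 -0.9   1.61  0.71  1.07  0.82]
```

View pics/w1.png

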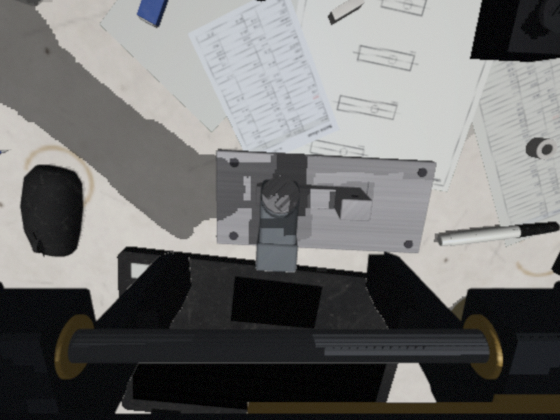

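```bash
cat >> h.py <<'E'
def ray(d,uv,z):
    """pixels -> world points on plane z (wrist npz)"""
    R0=R.from_quat(d["q"]).as_matrix(); T=d["T"]; uv=np.atleast_2d(uv).astype(float)
    r=np.column_stack([(uv-d["K"][[0,1],[2,2]])/d["K"][[0,1],[0,1]],np.ones(len(uv))])
    r=r@T[:3,:3].T@R0.T; o=R0@T[:3,3]+d["p"]; return o+r*((z-o[2])/r[:,2])[:,None]
E
python3 - <<'E'
from h import *
d=dict(np.load("pics/w1.npz")); P=d["P"]; Z=P[...,2]
img=cv2.imread("pics/w1.png")
# four mounting holes (dark spots on plate) + corners
cs=np.array([[217,149],[434,160],[419,252],[217,243]])
print(ray(d,cs,.012).round(4))
m=(Z>.008)&(Z<.016); m[:130]=0;m[270:]=0;m[:,:200]=0;m[:,450:]=0
q=blob(P,m,3);print("plate depth",rect(q))
for nm,a in dict(arm=(.07,.083,230,330,200,275),grip=(.055,.07,325,385,180,225),leg=(.022,.034,300,345,180,215)).items():
    m=(Z>a[0])&(Z<a[1]);k=np.zeros_like(m);k[a[4]:a[5],a[2]:a[3]]=1;print(nm,rect(blob(P,m&k,3)))
g=cv2.resize(img[170:230,240:320],None,fx=9,fy=9,interpolation=cv2.INTER_CUBIC); cv2.imwrite("pics/head1.png",cv2.convertScaleAbs(g,alpha=1.8))
E
```

```text
[[ 0.5815 -0.0384  0.012 ]
 [ 0.5931  0.1962  0.012 ]
 [ 0.7033  0.1949  0.012 ]
 [ 0.6917 -0.0446  0.012 ]]
plate depth (14973, array([637.8,  83.5,  13.1]), array([643. ,  77.7]), array([239.5, 110. ]), 87.0)
arm (2254, array([659.8,  26.3,  79.8]), array([657.2,  26.9]), array([40. , 66.2]), 85.9)
grip (721, array([631.4, 102.3,  62.6]), array([632.4, 102.9]), array([30. , 22.3]), 87.2)
leg (791, array([629.8,  70.3,  28.8]), array([631.2,  73.7]), array([47.6, 22.3]), 87.5)
```

View pics/head1.png

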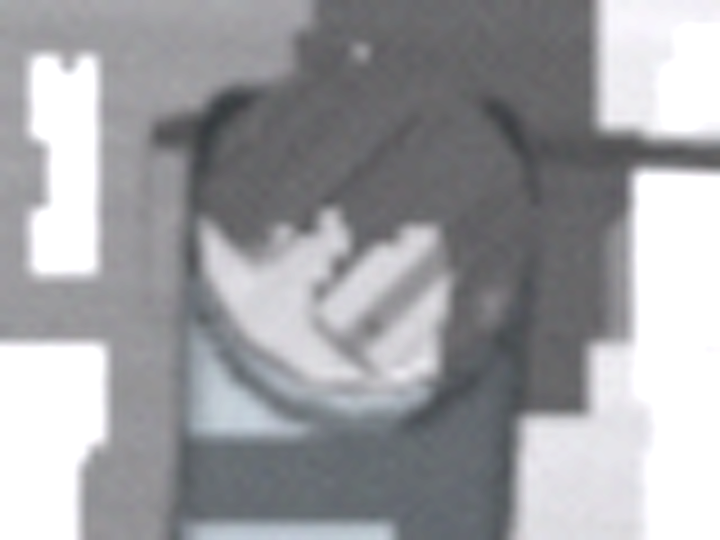

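Crop: head centred near (360,250), with the slot running from lower left to upper right between two cheeks, partly in shadow. I'll take its angle from the depth in the screw's frame.

```bash
python3 - <<'E'
from h import *
d=dict(np.load("pics/w1.npz")); P=d["P"][150:250,220:340].reshape(-1,3)
yaw=np.radians(-2.95); Rz=R.from_euler('z',yaw).as_matrix()
o=np.array([.6304,.0283,0]); 
ax=Rz@np.array([-.5,0,.866]); ey=Rz[:,1]; ex=np.cross(ey,ax)  # screw-fixed frame: ex in tilted x, ey, ax
c=o+Rz@np.array([-.023,0,.091])
q=(P-c)@np.column_stack([ex,ey,ax])*1000
r=np.hypot(q[:,0],q[:,1]); m=(r<20)
H=np.full((41,41),-99.);
for a in q[m]:
    i,j=int(round(a[0]))+20,int(round(a[1]))+20; H[i,j]=max(H[i,j],a[2])
for row in H[::1]: print(''.join(' ' if v<-8 else '.' if v<-2 else '-' if v<1.5 else '+' if v<4.5 else '#' for v in row))
hi=q[m&(q[:,2]>4)&(q[:,2]<10)]; print(len(hi),hi.mean(0).round(1),np.percentile(hi[:,2],[5,50,95]))
E
```

```text
#                       
                ####  +--+               
            -  ######  ++---             
          --+ ## ## ### ------           
         --- ## ###### # -++---          
        ---  # ###### ###-------         
       ---  #############--+---+-        
       --  ##############---- ---        
      -+- #############+---+-++- --      
     -+- ####### #####---------+---      
     -+ #############++-+-++-- -----     
         ############-----+- ##  ---     
    - #### ###### ##-+--+-- ####   -     
     # ######### ##---+--- ######        
     ########## ##------   #######       
    ######### ###+--++ +  ### #####      
    ############+-----+ ############-    
   .-####### ##-+---+- ####### #####-    
   .-+######## -+-+--  #### #######-     
    --####+##-+- -+- ########## ##--.    
    .---#####---+---##############--.    
    .----###-+-----##############-- .    
    . ----#---+---#############--+-.     
    .-----+--+--  #############+-+-.     
     .---------- ##### #######----..     
      .-++----- #### ########----+       
      .-+---+--#############-----        
       .-------##### ######-----.        
        .------++#########--+--..        
         .-------#########-+--.          
          .----+---######-----.          
            .---+---####---.             
               ------##-..               
               .  ...                    
                                         
                                         
582 [ 1.2 -0.6  7.1] [5.40231081 6.98003011 9.07080041]
```

```bash
python3 - <<'E'
from h import *
d=dict(np.load("pics/w1.npz")); P=d["P"][150:250,220:340].reshape(-1,3)
Rz=R.from_euler('z',np.radians(-2.95)).as_matrix(); o=np.array([.6304,.0283,0])
ax=Rz@np.array([-.5,0,.866]); ey=Rz[:,1]; ex=np.cross(ey,ax); c=o+Rz@np.array([-.023,0,.091])
q=(P-c)@np.column_stack([ex,ey,ax])*1000; r=np.hypot(q[:,0]-1,q[:,1]+.5)
hi=q[(r<16)&(q[:,2]>4.5)&(q[:,2]<10)]; fl=q[(r<15)&(abs(q[:,2])<2)]
best=[]
for a in np.radians(np.arange(90,180,1)):
    n=np.array([-np.sin(a),np.cos(a)]); p=np.sort(hi[:,:2]@n); k=np.abs(p-np.median(p))<9; p=p[(p>-9)&(p<9)]
    g=np.diff(p); i=g.argmax(); best.append((g[i],np.degrees(a),(p[i]+p[i+1])/2))
best.sort(reverse=True); print(np.round(best[:6],2))
a=np.radians(best[0][1]); u=np.array([np.cos(a),np.sin(a)]); print("along-extents cheeks",np.percentile(hi[:,:2]@u,[1,99]),"floor med",np.median(fl[:,2]))
n=np.array([-u[1],u[0]]); print("outer across",np.percentile(hi[:,:2]@n,[1,99]))
allp=q[(r<19)&(q[:,2]>-2.5)]; print("head bbox",allp[:,:2].min(0),allp[:,:2].max(0))
E
```

```text
[[  6.03 138.    -0.43]
 [  5.98 139.    -0.41]
 [  5.96 137.    -0.42]
 [  5.9  136.    -0.41]
 [  5.68 135.    -0.48]
 [  5.65 140.    -0.4 ]]
along-extents cheeks [-11.92953464   9.66549886] floor med 0.7626248359955081
outer across [-12.69776467  12.21801309]
head bbox [-14.95701007 -16.39852083] [17.46953017 15.80343035]
```

```bash
python3 - <<'E'
from h import *
plan([.459,.252,.21],[0,0,-1],[.527,.85,0])
E
```

```text
slide cm [  2.92  22.49 -15.12] rot [ 0.556 -0.003 -0.   ] rows>= 4.4
```

>>> {"op": "carry_out", "data": {"steps": [{"slide": [0, 22.5, -15.1], "delta_rot": [0.556, 0, 0], "claw": 100}, {"slide": [0, 22.5, -15.1], "delta_rot": [0.556, 0, 0], "claw": 100}, {"slide": [0, 22.5, -15.1], "delta_rot": [0.556, 0, 0], "claw": 100}, {"slide": [2.9, 22.5, -15.1], "delta_rot": [0.556, 0, 0], "claw": 100}, {"slide": [2.9, 22.5, -15.1], "delta_rot": [0.556, 0, 0], "claw": 100}, {"slide": [2.9, 22.5, -15.1], "delta_rot": [0.556, 0, 0], "claw": 100}, {"slide": [2.9, 22.5, -15.1], "delta_rot": [0.556, 0, 0], "claw": 100}]}}

```text
t: 3.7
ee_pos: [0.4603, 0.2509, 0.2103]
ee_rot: [0.194, 0.68, -0.195, 0.679]
wrist_force: [-0.4, -0.4, -0.2]
finger_gap: 0.0877
```

```bash
python3 - <<'E'
from h import *
s=st(); c=capture("wrist"); P=world_pts(c,s); Z=P[...,2]; X=P[...,0];Y=P[...,1]
cv2.imwrite("pics/w2.png",c["pixels"]); np.savez("pics/w2.npz",P=P,K=c["K"],T=c["T_tool_cam"],p=s["ee_pos"],q=s["ee_rot"])
near=(np.hypot(X-.459,Y-.252)<.05)
for nm,a in dict(handle=(.112,.122),stand=(.055,.065)).items():
    q=blob(P,near&(Z>a[0])&(Z<a[1]),3); print(nm,rect(q)); r=cv2.minAreaRect((q[:,:2]*1e3).astype(np.float32)); print(cv2.boxPoints(r).round(1).tolist())
E
```

```text
t 3.7 pos [0.4603 0.2509 0.2103] x [-0.002 -0.    -1.   ] y [ 0.529  0.848 -0.001] F [-0.4 -0.4 -0.2] T [ 0.   -0.15 -0.02] gap 0.0877 q [-0.17  0.71 -0.7   1.9   0.64  0.78 -0.22]
handle (1122, array([459.2, 255. , 116.4]), array([460.1, 254.6]), array([17.8, 34.9]), 60.3)
[[440.5, 255.5], [470.79998779296875, 238.1999969482422], [479.70001220703125, 253.6999969482422], [449.29998779296875, 271.0]]
stand (3697, array([455.5, 257.2,  61. ]), array([460.8, 254.2]), array([64.2, 64.8]), 87.6)
[[427.1000061035156, 223.5], [491.79998779296875, 220.8000030517578], [494.5, 285.0], [429.79998779296875, 287.70001220703125]]
```

View pics/w2.png

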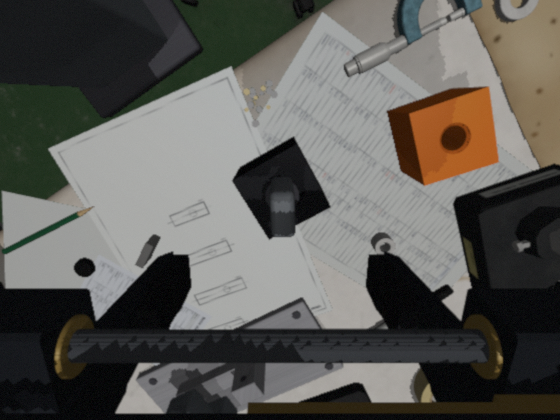

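View: handle end at (284,210) in the black stand at (282,190). The axis is (0.4604, 0.2544) and the handle's width runs at 150°. I'm going down to grip it.

```bash
python3 - <<'E'
from h import *
plan([.4603,.2544,.091],[0,0,-1],[.497,.868,0])
E
```

```text
slide cm [11.94  0.33 -0.2 ] rot [-0.039 -0.002  0.001] rows>= 1.9
```

>>> {"op": "carry_out", "data": {"steps": [{"slide": [4, 0.33, -0.2], "delta_rot": [-0.04, -0.002, 0], "claw": 100}, {"slide": [7.5, 0.33, -0.2], "delta_rot": [-0.04, -0.002, 0], "claw": 60}, {"slide": [10, 0.33, -0.2], "delta_rot": [-0.04, -0.002, 0], "claw": 50}, {"slide": [11.9, 0.33, -0.2], "delta_rot": [-0.04, -0.002, 0], "claw": 45}, {"slide": [11.9, 0.33, -0.2], "delta_rot": [-0.04, -0.002, 0], "claw": 35}, {"slide": [11.9, 0.33, -0.2], "delta_rot": [-0.04, -0.002, 0], "claw": 0}, {"slide": [11.9, 0.33, -0.2], "delta_rot": [-0.04, -0.002, 0], "claw": 0}, {"slide": [11.9, 0.33, -0.2], "delta_rot": [-0.04, -0.002, 0], "claw": 0}, {"slide": [11.9, 0.33, -0.2], "delta_rot": [-0.04, -0.002, 0], "claw": 0}], "newtons": 40}}

```text
t: 4.88
ee_pos: [0.4607, 0.2545, 0.0919]
ee_rot: [0.181, 0.683, -0.182, 0.684]
wrist_force: [0.9, -0.9, 3.8]
finger_gap: 0.0178
```

```bash
python3 - <<'E'
from h import *
st()
E
```

```text
t 4.88 pos [0.4607 0.2545 0.0919] x [ 0.001 -0.001 -1.   ] y [ 0.496  0.868 -0.   ] F [ 0.9 -0.9  3.8] T [-0.09 -0.11  0.05] gap 0.0178 q [-0.28  0.88 -0.53  1.98  0.88  0.53 -0.39]
```

```bash
cat >> h.py <<'E'
Rz=R.from_euler('z',np.radians(-2.95)).as_matrix(); EY=Rz[:,1]; AX=Rz@np.array([-.5,0,.8660254]); EX=np.cross(EY,AX)
C=np.array([.608,.029,.0912])
def eng(out,ang=47.5,s=None):
    """driver over slot: blade end 'out' mm above slot floor, tool y at ang deg in (EX,EY)"""
    a=np.radians(ang); plan(C+AX*(.0819+out/1e3),-AX,np.cos(a)*EX+np.sin(a)*EY,s)
E
python3 - <<'E'
from h import *
s=read_state(); s=dict(s); s["ee_pos"]=np.array(s["ee_pos"]); eng(25,47.5,s); print(C+AX*.1069)
E
```

```text
slide cm [ -9.16 -14.69  19.21] rot [ 0.268 -0.431  0.299] rows>= 4.1
[0.55462083 0.03175078 0.18377812]
```

>>> {"op": "carry_out", "data": {"steps": [{"slide": [-4, 0, 0], "delta_rot": [0, 0, 0], "claw": 0}, {"slide": [-8, 0, 0], "delta_rot": [0, 0, 0], "claw": 0}, {"slide": [-12, 0, 0], "delta_rot": [0, 0, 0], "claw": 0}, {"slide": [-12.5, 0, 0], "delta_rot": [0, 0, 0], "claw": 0}, {"slide": [-12.5, 0, 0], "delta_rot": [0, 0, 0], "claw": 0}]}}

```text
t: 5.5
ee_pos: [0.4604, 0.254, 0.2164]
ee_rot: [0.181, 0.683, -0.182, 0.684]
wrist_force: [-0.9, -0.8, -0.3]
finger_gap: 0.0177
```

```bash
python3 - <<'E'
from h import *
st(); eng(25)
E
```

```text
t 5.5 pos [0.4604 0.254  0.2164] x [ 0.    -0.002 -1.   ] y [ 0.496  0.868 -0.001] F [-0.9 -0.8 -0.3] T [ 0.05 -0.11  0.01] gap 0.0177 q [-0.16  0.7  -0.72  1.89  0.64  0.8  -0.19]
slide cm [  3.3  -14.62  19.2 ] rot [ 0.268 -0.431  0.3  ] rows>= 3.9
```

>>> {"op": "carry_out", "data": {"steps": [{"slide": [0, -5, 6.5], "delta_rot": [0.09, -0.14, 0.1], "claw": 0}, {"slide": [0, -10, 13], "delta_rot": [0.18, -0.29, 0.2], "claw": 0}, {"slide": [1, -14.6, 19.2], "delta_rot": [0.268, -0.431, 0.3], "claw": 0}, {"slide": [3.3, -14.6, 19.2], "delta_rot": [0.268, -0.431, 0.3], "claw": 0}, {"slide": [3.3, -14.6, 19.2], "delta_rot": [0.268, -0.431, 0.3], "claw": 0}, {"slide": [3.3, -14.6, 19.2], "delta_rot": [0.268, -0.431, 0.3], "claw": 0}]}}

```text
t: 6.25
ee_pos: [0.5533, 0.0346, 0.1826]
ee_rot: [0.323, 0.46, -0.201, 0.802]
wrist_force: [-0.0, -1.3, -1.7]
finger_gap: 0.0179
```

```bash
python3 - <<'E'
from h import *
s=st(); eng(25); eng(0); c=capture("wrist"); P=world_pts(c,s); cv2.imwrite("pics/w3.png",c["pixels"]); np.savez("pics/w3.npz",P=P,K=c["K"],T=c["T_tool_cam"],p=s["ee_pos"],q=s["ee_rot"])
cv2.imwrite("pics/w3c.png",cv2.convertScaleAbs(cv2.resize(c["pixels"][120:330,180:390],None,fx=2.8,fy=2.8,interpolation=cv2.INTER_CUBIC),alpha=1.5))
E
```

```text
t 6.25 pos [0.5533 0.0346 0.1826] x [ 0.495 -0.026 -0.868] y [0.62  0.71  0.333] F [-0.  -1.3 -1.7] T [-0.07  0.46 -0.06] gap 0.0179 q [ 0.07  0.69 -0.46  2.31  2.22  0.53 -1.61]
slide cm [-0.03 -0.08  0.33] rot [ 0.005 -0.003  0.003] rows>= 0.1
slide cm [ 2.47 -0.08  0.34] rot [ 0.005 -0.003  0.003] rows>= 0.4
```

View pics/w3c.png

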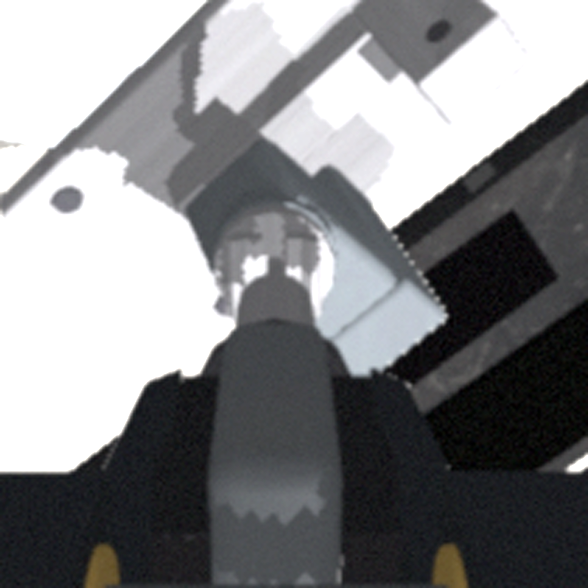

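View: the blade, edge-on at (277,268), lines up with the slot near (275,235). Joint 7 is at -1.61 and clockwise turning lowers it further, so I'll flip the tool half a turn first (the blade is symmetric).

>>> {"op": "carry_out", "data": {"steps": [{"slide": [0, 0, 0], "delta_rot": [-1.6, 0, 0], "claw": 0}, {"slide": [0, 0, 0], "delta_rot": [-1.6, 0, 0], "claw": 0}, {"slide": [0, 0, 0], "delta_rot": [-1.6, 0, 0], "claw": 0}, {"slide": [0, 0, 0], "delta_rot": [-1.6, 0, 0], "claw": 0}, {"slide": [0, 0, 0], "delta_rot": [-1.6, 0, 0], "claw": 0}, {"slide": [0, 0, 0], "delta_rot": [-1.6, 0, 0], "claw": 0}, {"slide": [0, 0, 0], "delta_rot": [-1.6, 0, 0], "claw": 0}, {"slide": [0, 0, 0], "delta_rot": [-1.6, 0, 0], "claw": 0}, {"slide": [0, 0, 0], "delta_rot": [-1.6, 0, 0], "claw": 0}, {"slide": [0, 0, 0], "delta_rot": [-1.6, 0, 0], "claw": 0}]}}

```text
t: 7.55
ee_pos: [0.5519, 0.023, 0.1789]
ee_rot: [-0.348, 0.47, 0.183, 0.79]
wrist_force: [0.5, 0.6, -1.5]
finger_gap: 0.0178
```

```bash
python3 - <<'E'
from h import *
st(); eng(25,-132.5)
E
```

```text
t 7.55 pos [0.5519 0.023  0.1789] x [ 0.491 -0.038 -0.87 ] y [-0.616  0.691 -0.378] F [ 0.5  0.6 -1.5] T [0.14 0.5  0.03] gap 0.0178 q [-0.19  0.67 -0.02  2.33  2.74  0.38 -0.56]
slide cm [-0.32  0.26  0.95] rot [-1.547 -0.013 -0.011] rows>= 8.3
```

>>> {"op": "carry_out", "data": {"steps": [{"slide": [-0.3, 0.3, 0.95], "delta_rot": [-1.547, -0.013, -0.011], "claw": 0}, {"slide": [-0.3, 0.3, 0.95], "delta_rot": [-1.547, -0.013, -0.011], "claw": 0}, {"slide": [-0.3, 0.3, 0.95], "delta_rot": [-1.547, -0.013, -0.011], "claw": 0}, {"slide": [-0.3, 0.3, 0.95], "delta_rot": [-1.547, -0.013, -0.011], "claw": 0}, {"slide": [-0.3, 0.3, 0.95], "delta_rot": [-1.547, -0.013, -0.011], "claw": 0}, {"slide": [-0.3, 0.3, 0.95], "delta_rot": [-1.547, -0.013, -0.011], "claw": 0}, {"slide": [-0.3, 0.3, 0.95], "delta_rot": [-1.547, -0.013, -0.011], "claw": 0}, {"slide": [-0.3, 0.3, 0.95], "delta_rot": [-1.547, -0.013, -0.011], "claw": 0}, {"slide": [-0.3, 0.3, 0.95], "delta_rot": [-1.547, -0.013, -0.011], "claw": 0}, {"slide": [-0.3, 0.3, 0.95], "delta_rot": [-1.547, -0.013, -0.011], "claw": 0}]}}

```text
t: 8.8
ee_pos: [0.5541, 0.032, 0.183]
ee_rot: [0.802, -0.203, -0.458, -0.327]
wrist_force: [0.2, 0.2, -1.5]
finger_gap: 0.0175
```

```bash
python3 - <<'E'
from h import *
st(); eng(25,-132.5); eng(6,-132.5); eng(0,-132.5)
E
```

```text
t 8.8 pos [0.5541 0.032  0.183 ] x [ 0.499 -0.027 -0.866] y [-0.625 -0.704 -0.338] F [ 0.2  0.2 -1.5] T [ 0.15  0.62 -0.06] gap 0.0175 q [-0.42  0.7   0.34  2.33  3.36  0.39  0.34]
slide cm [-0.04 -0.04 -0.07] rot [-0.003 -0.    -0.001] rows>= 0.0
slide cm [ 1.86 -0.04 -0.07] rot [-0.003 -0.    -0.001] rows>= 0.3
slide cm [ 2.46 -0.04 -0.07] rot [-0.003 -0.    -0.001] rows>= 0.4
```

>>> {"op": "carry_out", "data": {"steps": [{"slide": [0.8, 0, -0.07], "delta_rot": [0, 0, 0], "claw": 0}, {"slide": [1.5, 0, -0.07], "delta_rot": [0, 0, 0], "claw": 0}, {"slide": [1.8, 0, -0.07], "delta_rot": [0, 0, 0], "claw": 0}, {"slide": [2.1, 0, -0.07], "delta_rot": [0, 0, 0], "claw": 0}, {"slide": [2.25, 0, -0.07], "delta_rot": [0, 0, 0], "claw": 0}, {"slide": [2.25, 0, -0.07], "delta_rot": [0, 0, 0], "claw": 0}]}}

```text
t: 9.55
ee_pos: [0.5658, 0.0309, 0.1638]
ee_rot: [0.802, -0.203, -0.458, -0.327]
wrist_force: [0.4, -0.5, -2.4]
finger_gap: 0.0176
```

```bash
cat >> h.py <<'E'
def ft(n=5):
    F=[];T=[]
    for _ in range(n): s=read_state();F.append(s["wrist_force"]);T.append(s["wrist_torque"]);capture("top")
    R0=R.from_quat(s["ee_rot"]).as_matrix(); F=np.array(F)@R0;T=np.array(T)@R0
    print("tool F",F.mean(0).round(2),"sd",F.std(0).round(2),"T",T.mean(0).round(3),"sd",T.std(0).round(3))
    y=R0[:,1]; print("ang",round(np.degrees(np.arctan2(y@EY,y@EX)),1),"out mm",((s["ee_pos"]-C)@np.column_stack([EX,EY,AX])*1e3-[0,0,81.9]).round(2))
E
python3 - <<'E'
from h import *
st(); ft(6); eng(0,-132.5)
E
```

```text
t 9.55 pos [0.5658 0.0309 0.1638] x [ 0.499 -0.027 -0.866] y [-0.625 -0.704 -0.338] F [ 0.4 -0.5 -2.4] T [0.16 0.66 0.03] gap 0.0176 q [-0.4   0.75  0.33  2.31  3.36  0.42  0.33]
tool F [1.33 0.49 0.68] sd [0.51 0.48 0.6 ] T [ 0.038 -0.508  0.349] sd [0.031 0.04  0.016]
ang -132.7 out mm [-0.22 -0.28  2.21]
slide cm [ 0.22 -0.03  0.  ] rot [-0.003 -0.    -0.001] rows>= 0.0
```

>>> {"op": "carry_out", "data": {"steps": [{"slide": [0.12, 0, 0], "delta_rot": [0, 0, 0], "claw": 0}, {"slide": [0.12, 0, 0], "delta_rot": [0.08, 0, 0], "claw": 0}, {"slide": [0.12, 0, 0], "delta_rot": [0.16, 0, 0], "claw": 0}, {"slide": [0.12, 0, 0], "delta_rot": [0.24, 0, 0], "claw": 0}, {"slide": [0.12, 0, 0], "delta_rot": [0.32, 0, 0], "claw": 0}, {"slide": [0.12, 0, 0], "delta_rot": [0.4, 0, 0], "claw": 0}, {"slide": [0.12, 0, 0], "delta_rot": [0.48, 0, 0], "claw": 0}, {"slide": [0.12, 0, 0], "delta_rot": [0.5, 0, 0], "claw": 0}]}}

```text
t: 10.85
ee_pos: [0.5667, 0.0311, 0.163]
ee_rot: [0.696, -0.31, -0.393, -0.515]
wrist_force: [1.5, 0.5, -1.4]
finger_gap: 0.0175
```

```bash
python3 - <<'E'
from h import *
st(); ft(6); eng(1.0,-132.5)
E
```

```text
t 10.85 pos [0.5667 0.0311 0.163 ] x [ 0.499 -0.026 -0.866] y [-0.836 -0.277 -0.474] F [ 1.5  0.5 -1.4] T [0.21 0.43 0.1 ] gap 0.0175 q [-0.33  0.74  0.21  2.31  3.16  0.4   0.04]
tool F [ 2.01 -0.3   0.42] sd [0.3  0.44 0.23] T [ 0.024 -0.384  0.321] sd [0.017 0.037 0.043]
ang -161.3 out mm [ 0.02 -0.08  0.94]
slide cm [-0.01 -0.    0.01] rot [-0.502 -0.001 -0.   ] rows>= 2.7
```

>>> {"op": "carry_out", "data": {"steps": [{"slide": [0, 0, 0], "delta_rot": [0.08, 0, 0], "claw": 0}, {"slide": [0, 0, 0], "delta_rot": [0.16, 0, 0], "claw": 0}, {"slide": [0, 0, 0], "delta_rot": [0.24, 0, 0], "claw": 0}, {"slide": [0, 0, 0], "delta_rot": [0.32, 0, 0], "claw": 0}, {"slide": [0, 0, 0], "delta_rot": [0.4, 0, 0], "claw": 0}, {"slide": [0, 0, 0], "delta_rot": [0.4, 0, 0], "claw": 0}]}}

```text
t: 11.9
ee_pos: [0.5667, 0.0311, 0.163]
ee_rot: [-0.58, 0.381, 0.324, 0.643]
wrist_force: [1.2, -0.0, -1.4]
finger_gap: 0.0177
```

```bash
python3 - <<'E'
from h import *
st(); ft(6); eng(1.0,-132.5)
E
```

```text
t 11.9 pos [0.5667 0.0311 0.163 ] x [ 0.499 -0.026 -0.866] y [-0.859  0.117 -0.499] F [ 1.2 -0.  -1.4] T [0.24 0.39 0.11] gap 0.0177 q [-0.27  0.73  0.11  2.31  3.    0.4  -0.18]
tool F [ 1.83 -0.41  0.53] sd [0.37 0.47 0.38] T [ 0.023 -0.235  0.435] sd [0.028 0.03  0.022]
ang 175.9 out mm [ 0.05 -0.06  0.95]
slide cm [-0.01 -0.    0.01] rot [-0.901 -0.001 -0.   ] rows>= 4.8
```

>>> {"op": "carry_out", "data": {"steps": [{"slide": [0, 0, 0], "delta_rot": [0.08, 0, 0], "claw": 0}, {"slide": [0, 0, 0], "delta_rot": [0.16, 0, 0], "claw": 0}, {"slide": [0, 0, 0], "delta_rot": [0.25, 0, 0], "claw": 0}, {"slide": [0, 0, 0], "delta_rot": [0.25, 0, 0], "claw": 0}]}}

```text
t: 12.7
ee_pos: [0.5667, 0.0311, 0.163]
ee_rot: [-0.496, 0.419, 0.274, 0.71]
wrist_force: [1.4, 0.4, -1.2]
finger_gap: 0.0174
```

```bash
python3 - <<'E'
from h import *
ft(8)
E
```

```text
tool F [1.87 0.36 0.54] sd [0.47 0.78 0.29] T [-0.037 -0.162  0.46 ] sd [0.026 0.033 0.04 ]
ang 161.6 out mm [ 0.03 -0.05  0.93]
```

>>> {"op": "carry_out", "data": {"steps": [{"slide": [0, 0, 0], "delta_rot": [0.05, 0, 0], "claw": 0}, {"slide": [0, 0, 0], "delta_rot": [0.1, 0, 0], "claw": 0}, {"slide": [0, 0, 0], "delta_rot": [0.1, 0, 0], "claw": 0}]}}

```text
t: 13.48
ee_pos: [0.5667, 0.0311, 0.1629]
ee_rot: [-0.459, 0.432, 0.252, 0.734]
wrist_force: [1.2, 0.8, -1.9]
finger_gap: 0.0178
```

```bash
python3 - <<'E'
from h import *
ft(10)
E
```

```text
tool F [1.72 0.44 0.7 ] sd [0.44 0.56 0.32] T [-0.067 -0.146  0.461] sd [0.031 0.034 0.021]
ang 155.8 out mm [ 0.03 -0.01  0.92]
```

>>> {"op": "carry_out", "data": {"steps": [{"slide": [0, 0, 0], "delta_rot": [0.05, 0, 0], "claw": 0}, {"slide": [0, 0, 0], "delta_rot": [0.05, 0, 0], "claw": 0}]}}

```text
t: 14.22
ee_pos: [0.5667, 0.0311, 0.163]
ee_rot: [-0.441, 0.438, 0.242, 0.745]
wrist_force: [1.2, 1.1, -1.8]
finger_gap: 0.0177
```

```bash
python3 - <<'E'
from h import *
ft(10)
E
```

```text
tool F [1.72 0.34 0.81] sd [0.54 0.47 0.33] T [-0.085 -0.112  0.474] sd [0.027 0.035 0.029]
ang 153.0 out mm [0.02 0.02 0.93]
```

Torque slope matches the stated 0.03–0.04 N m per 0.1 rad, so the pin is loaded at about 20 N. I'm withdrawing the driver and checking the slot angle.

>>> {"op": "carry_out", "data": {"steps": [{"slide": [-0.8, 0, 0], "delta_rot": [0, 0, 0], "claw": 0}, {"slide": [-2, 0, 0], "delta_rot": [0, 0, 0], "claw": 0}, {"slide": [-5, 0, 0], "delta_rot": [0, 0, 0], "claw": 0}, {"slide": [-6, 0, 0], "delta_rot": [0, 0, 0], "claw": 0}, {"slide": [-6, 0, 0], "delta_rot": [0, 0, 0], "claw": 0}]}}

```text
t: 15.35
ee_pos: [0.5367, 0.0328, 0.2158]
ee_rot: [-0.441, 0.437, 0.241, 0.745]
wrist_force: [0.3, 0.3, -1.3]
finger_gap: 0.0177
```

```bash
python3 - <<'E'
from h import *
s=st(); c=capture("wrist"); P=world_pts(c,s); cv2.imwrite("pics/w4.png",c["pixels"])
q=(P.reshape(-1,3)-C)@np.column_stack([EX,EY,AX])*1000; r=np.hypot(q[:,0],q[:,1])
hi=q[(r<16)&(q[:,2]>4.5)&(q[:,2]<10)]; print(len(hi))
H=np.full((37,37),-99.)
for a in q[r<18]: i,j=int(round(a[0]))+18,int(round(a[1]))+18; H[i,j]=max(H[i,j],a[2])
for row in H: print(''.join(' ' if v<-8 else '.' if v<-2 else '-' if v<3 else '#' if v<12 else 'D' for v in row))
B=[]
for a in np.radians(np.arange(0,180,1)):
    n=np.array([-np.sin(a),np.cos(a)]); p=np.sort(hi[:,:2]@n); p=p[abs(p)<9]; g=np.diff(p); i=g.argmax(); B.append((g[i],np.degrees(a),(p[i]+p[i+1])/2))
B.sort(reverse=True); print(np.round(B[:5],2))
plan([.4607,.2545,.215],[0,0,-1],[-.496,-.868,0])
E
```

```text
t 15.35 pos [0.5367 0.0328 0.2158] x [ 0.501 -0.026 -0.865] y [-0.746  0.494 -0.447] F [ 0.3  0.3 -1.3] T [0.16 0.5  0.03] gap 0.0177 q [-0.26  0.58  0.06  2.35  2.8   0.31 -0.4 ]
570
                DDD                  
                DDDDD                
            -..DDDDDDDD.             
         ..----DDDDDDDDDD.           
      DDDD- --DDDDDDDDDDDDD.         
     DDDDDDDDDDDDDDDDDDDDDDDD        
    DDDDDDDDDDDDDDDDDDDD###DDDD      
   DDDDDDDDDDDDDDDDDDDDD#### DDD     
   DDDDDDDDDDDDDDDDDDDDD# ###  DDD   
  DDDDDDDDDDDDDDDDDDDDDD #### -  D   
  DDDDDDDDDDDDDDDDDDDD### ##  --     
 DDDDDDDDDDDDDDDDDDDDDD###### --     
 DDDDDDDDDDDDDDDDDDDDDDDD## # --     
 DDDDDDDDDDDDDDDDDDDDDD###### - -    
DDDDDDDDDDDDDDDDDDDDDD## ## # ----   
DDDDDDDDDDDDDDDDDDDDD  #   - -----   
DDDDDDDDDDDDDDDDDDDDD-- ----- ---    
DDDDDDDDDDDDDDDDDDDD- ------------   
DDDDDDDDDDDDDDDDDDDD -------- -- -   
DDDDDDDDDDDDDDDDDDD----------------  
.DDDDDDDDDDDDDDDDDD---------- - --   
 DDDDDDDDDDDDDDDDDD-######### ----   
 .-DDDDDDDDDDDDDDD# #########  ---   
 .-DDDDDDDDDDDDDD############   -    
  .-DDDDDDDDDDDDD# # #######         
  .-DDDDDDDDDDDDD##### # ###         
   DDDDDDDDDDDDDD##########          
   DDDDDDDDDDDDDD###########         
   DDDDDDDDDD###D###### ######       
    DDDDDDDDD###D ###########        
     DDDDDDD ## ##### # ####         
     DDDDDDD# # ### ## #             
       DDDD    -    --- -            
         DDD--------- --             
           DDD---- -                 
            DDDD                     
               DD                    
[[ 6.07e+00  9.40e+01 -1.20e-01]
 [ 5.99e+00  9.50e+01 -1.80e-01]
 [ 5.89e+00  9.30e+01 -8.00e-02]
 [ 5.74e+00  9.60e+01 -1.60e-01]
 [ 5.57e+00  9.20e+01 -1.10e-01]]
slide cm [-4.38 16.64 15.92] rot [-1.536 -0.181  0.553] rows>= 8.8
```

```bash
python3 - <<'E'
import cv2
i=cv2.imread("pics/w4.png"); cv2.imwrite("pics/w4c.png",cv2.convertScaleAbs(cv2.resize(i[100:380,150:430],None,fx=2.1,fy=2.1,interpolation=cv2.INTER_CUBIC),alpha=1.5))
E
```

```text
(no output)
```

View pics/w4c.png

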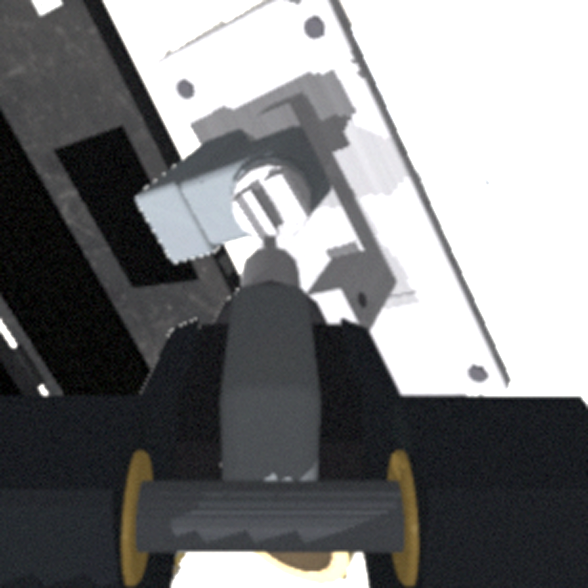

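View: the driver still sits straight in the grip, but the slot at (270,205) lags it by about 30°. The blade was probably only in the flared mouth, so I'll re-insert it aligned and deeper, then test again with torque.

```bash
python3 - <<'E'
from h import *
eng(12,-176); eng(0,-176)
E
```

```text
slide cm [ 4.91  0.03 -0.03] rot [-0.542 -0.     0.001] rows>= 2.9
slide cm [ 6.11  0.03 -0.03] rot [-0.542 -0.     0.001] rows>= 2.9
```

>>> {"op": "carry_out", "data": {"steps": [{"slide": [1, 0, 0], "delta_rot": [-0.18, 0, 0], "claw": 0}, {"slide": [2, 0, 0], "delta_rot": [-0.36, 0, 0], "claw": 0}, {"slide": [3, 0, 0], "delta_rot": [-0.54, 0, 0], "claw": 0}, {"slide": [4.2, 0, 0], "delta_rot": [-0.54, 0, 0], "claw": 0}, {"slide": [4.9, 0, 0], "delta_rot": [-0.54, 0, 0], "claw": 0}, {"slide": [5.4, 0, 0], "delta_rot": [-0.54, 0, 0], "claw": 0}, {"slide": [5.8, 0, 0], "delta_rot": [-0.54, 0, 0], "claw": 0}, {"slide": [6.05, 0, 0], "delta_rot": [-0.54, 0, 0], "claw": 0}, {"slide": [6.05, 0, 0], "delta_rot": [-0.54, 0, 0], "claw": 0}]}}

```text
t: 16.52
ee_pos: [0.5672, 0.0312, 0.1629]
ee_rot: [0.624, -0.357, -0.349, -0.6]
wrist_force: [-0.0, 0.4, -1.2]
finger_gap: 0.0176
```

```bash
python3 - <<'E'
from h import *
ft(5)
E
```

```text
tool F [ 1.25  0.51 -0.04] sd [0.51 0.3  0.5 ] T [ 0.05  -0.149  0.53 ] sd [0.009 0.023 0.041]
ang -176.1 out mm [0.52 0.1  0.79]
```

Push on slowly until the floor is felt.

>>> {"op": "carry_out", "data": {"steps": [{"slide": [0.1, 0, 0], "delta_rot": [0, 0, 0], "claw": 0}, {"slide": [0.15, 0, 0], "delta_rot": [0, 0, 0], "claw": 0}, {"slide": [0.2, 0, 0], "delta_rot": [0, 0, 0], "claw": 0}, {"slide": [0.2, 0, 0], "delta_rot": [0, 0, 0], "claw": 0}]}}

```text
t: 17.27
ee_pos: [0.5677, 0.0312, 0.1621]
ee_rot: [0.624, -0.357, -0.349, -0.601]
wrist_force: [-4.6, 0.7, 8.4]
finger_gap: 0.0175
```

```bash
python3 - <<'E'
from h import *
ft(5)
E
```

```text
tool F [-10.17  -0.18   0.2 ] sd [0.42 0.13 0.22] T [ 0.086 -0.231  0.403] sd [0.011 0.043 0.019]
ang -176.1 out mm [ 0.48  0.09 -0.39]
```

>>> {"op": "carry_out", "data": {"steps": [{"slide": [-0.08, 0, 0], "delta_rot": [0, 0, 0], "claw": 0}, {"slide": [-0.08, 0, 0], "delta_rot": [0.06, 0, 0], "claw": 0}, {"slide": [-0.08, 0, 0], "delta_rot": [0.12, 0, 0], "claw": 0}, {"slide": [-0.08, 0, 0], "delta_rot": [0.12, 0, 0], "claw": 0}]}}

```text
t: 18.02
ee_pos: [0.5671, 0.0312, 0.1625]
ee_rot: [-0.587, 0.378, 0.327, 0.637]
wrist_force: [0.0, 0.1, -1.7]
finger_gap: 0.0177
```

```bash
python3 - <<'E'
from h import *
ft(8)
E
```

```text
tool F [1.29 1.12 0.28] sd [0.56 0.5  0.32] T [ 0.062 -0.129  0.773] sd [0.04  0.035 0.059]
ang 177.0 out mm [0.24 0.09 0.37]
```

>>> {"op": "carry_out", "data": {"steps": [{"slide": [0, 0, 0], "delta_rot": [0.06, 0, 0], "claw": 0}, {"slide": [0, 0, 0], "delta_rot": [0.12, 0, 0], "claw": 0}, {"slide": [0, 0, 0], "delta_rot": [0.12, 0, 0], "claw": 0}]}}

```text
t: 18.8
ee_pos: [0.567, 0.0312, 0.1625]
ee_rot: [-0.547, 0.397, 0.304, 0.671]
wrist_force: [-0.2, 0.1, -1.9]
finger_gap: 0.0179
```

```bash
python3 - <<'E'
from h import *
ft(8)
E
```

```text
tool F [ 1.97  1.96 -0.02] sd [0.24 0.4  0.45] T [-0.008 -0.045  0.945] sd [0.016 0.023 0.035]
ang 170.2 out mm [0.11 0.11 0.37]
```

Breakaway behaves like a loaded screw: 0.06 N m with no slip, and the lag comes from grip compliance. The pin is down with about 10 N held. I'm withdrawing and taking the driver back.

>>> {"op": "carry_out", "data": {"steps": [{"slide": [0, 0, 0], "delta_rot": [-0.1, 0, 0], "claw": 0}, {"slide": [-1.5, 0, 0], "delta_rot": [-0.15, 0, 0], "claw": 0}, {"slide": [-5, 0, 0], "delta_rot": [-0.15, 0, 0], "claw": 0}, {"slide": [-8, 0, 0], "delta_rot": [-0.15, 0, 0], "claw": 0}, {"slide": [-8, 0, 0], "delta_rot": [-0.15, 0, 0], "claw": 0}]}}

```text
t: 19.82
ee_pos: [0.5268, 0.0333, 0.2343]
ee_rot: [-0.597, 0.371, 0.332, 0.629]
wrist_force: [-0.3, 0.3, -1.7]
finger_gap: 0.018
```

```bash
python3 - <<'E'
from h import *
s=st(); c=capture("wrist"); P=world_pts(c,s)
q=(P.reshape(-1,3)-C)@np.column_stack([EX,EY,AX])*1000; r=np.hypot(q[:,0],q[:,1])
hi=q[(r<16)&(q[:,2]>4.5)&(q[:,2]<10)]; B=[]
for a in np.radians(np.arange(0,180,1)):
    n=np.array([-np.sin(a),np.cos(a)]); p=np.sort(hi[:,:2]@n); p=p[abs(p)<9]; g=np.diff(p); i=g.argmax(); B.append((g[i],np.degrees(a),(p[i]+p[i+1])/2))
B.sort(reverse=True); print(len(hi),np.round(B[:5],2))
plan([.4605,.2545,.225],[0,0,-1],[-.496,-.868,0])
E
```

```text
t 19.82 pos [0.5268 0.0333 0.2343] x [ 0.504 -0.025 -0.863] y [-0.861  0.067 -0.504] F [-0.3  0.3 -1.7] T [0.16 0.5  0.03] gap 0.018 q [-0.35  0.54  0.18  2.36  2.98  0.27 -0.13]
510 [[ 6.32 90.   -0.38]
 [ 6.32 91.   -0.32]
 [ 6.32 92.   -0.26]
 [ 6.3  93.   -0.2 ]
 [ 6.29 89.   -0.45]]
slide cm [-3.21  7.65 21.57] rot [-1.098 -0.286  0.477] rows>= 6.6
```

>>> {"op": "carry_out", "data": {"steps": [{"slide": [-3.2, 1.2, 3.3], "delta_rot": [-0.16, -0.04, 0.07], "claw": 0}, {"slide": [-3.2, 2.4, 6.6], "delta_rot": [-0.33, -0.085, 0.14], "claw": 0}, {"slide": [-3.2, 3.6, 10], "delta_rot": [-0.49, -0.13, 0.21], "claw": 0}, {"slide": [-3.2, 4.8, 13.5], "delta_rot": [-0.66, -0.17, 0.29], "claw": 0}, {"slide": [-3.2, 6.0, 17], "delta_rot": [-0.82, -0.21, 0.36], "claw": 0}, {"slide": [-3.2, 7.2, 20], "delta_rot": [-0.99, -0.26, 0.43], "claw": 0}, {"slide": [-3.2, 7.65, 21.6], "delta_rot": [-1.098, -0.286, 0.477], "claw": 0}, {"slide": [-3.2, 7.65, 21.6], "delta_rot": [-1.098, -0.286, 0.477], "claw": 0}, {"slide": [-3.2, 7.65, 21.6], "delta_rot": [-1.098, -0.286, 0.477], "claw": 0}]}}

```text
t: 21.0
ee_pos: [0.4066, 0.226, 0.146]
ee_rot: [0.722, -0.144, -0.633, -0.238]
wrist_force: [0.7, 0.5, -0.9]
finger_gap: 0.0181
```

```bash
python3 - <<'E'
from h import *
st(); plan([.4605,.2545,.16],[0,0,-1],[-.496,-.868,0]);plan([.4605,.2545,.093],[0,0,-1],[-.496,-.868,0])
E
```

```text
t 21.0 pos [0.4066 0.226  0.146 ] x [ 0.157  0.093 -0.983] y [-0.51  -0.845 -0.161] F [ 0.7  0.5 -0.9] T [-0.1   0.22 -0.05] gap 0.0181 q [-0.67  0.68  0.08  2.31  4.14  0.04 -0.59]
slide cm [-0.27 -5.39 -3.18] rot [-0.031 -0.088  0.161] rows>= 1.0
slide cm [ 6.32 -4.3  -2.6 ] rot [-0.031 -0.088  0.161] rows>= 1.3
```

Joints 5 and 6 are at their limits on this branch. I'll go back to the tilted pose, undo the half turn and return the driver in the original grasp orientation.

```bash
python3 - <<'E'
from h import *
plan([.4066,.226,.22],[.157,.093,-.983],[-.51,-.845,-.161])
eng(88,175)
E
```

```text
slide cm [-7.28 -1.2  -0.63] rot [-0. -0. -0.] rows>= 1.2
slide cm [ -9.04   8.83 -20.8 ] rot [ 1.118  0.276 -0.295] rows>= 6.4
```

>>> {"op": "carry_out", "data": {"steps": [{"slide": [-4, -0.6, -0.3], "delta_rot": [0, 0, 0], "claw": 0}, {"slide": [-7.3, -1.2, -0.6], "delta_rot": [0, 0, 0], "claw": 0}, {"slide": [-8, 1.2, -4], "delta_rot": [0.18, 0.05, -0.05], "claw": 0}, {"slide": [-8.2, 3, -8], "delta_rot": [0.36, 0.1, -0.1], "claw": 0}, {"slide": [-8.5, 5, -12], "delta_rot": [0.54, 0.14, -0.14], "claw": 0}, {"slide": [-8.7, 7, -16], "delta_rot": [0.72, 0.18, -0.19], "claw": 0}, {"slide": [-9, 8.8, -20.8], "delta_rot": [0.9, 0.23, -0.24], "claw": 0}, {"slide": [-9, 8.8, -20.8], "delta_rot": [1.118, 0.276, -0.295], "claw": 0}, {"slide": [-9, 8.8, -20.8], "delta_rot": [1.118, 0.276, -0.295], "claw": 0}]}}

```text
t: 22.12
ee_pos: [0.5237, 0.0333, 0.237]
ee_rot: [-0.575, 0.385, 0.32, 0.647]
wrist_force: [-0.2, -0.1, -0.8]
finger_gap: 0.0175
```

```bash
python3 - <<'E'
from h import *
st(); eng(88,175); eng(88,110); eng(88,47.5)
E
```

```text
t 22.12 pos [0.5237 0.0333 0.237 ] x [ 0.499 -0.027 -0.866] y [-0.857  0.134 -0.498] F [-0.2 -0.1 -0.8] T [0.13 0.5  0.01] gap 0.0175 q [-0.58  0.59  0.56  2.37  3.73  0.33 -0.94]
slide cm [-0.14 -0.02  0.01] rot [-0.003 -0.002 -0.   ] rows>= 0.0
slide cm [-0.14 -0.02  0.01] rot [ 1.132e+00 -2.000e-03  1.000e-03] rows>= 6.1
slide cm [-0.14 -0.02  0.01] rot [ 2.223e+00 -1.000e-03  2.000e-03] rows>= 11.9
```

>>> {"op": "carry_out", "data": {"steps": [{"slide": [-0.1, 0, 0], "delta_rot": [0.185, 0, 0], "claw": 0}, {"slide": [-0.1, 0, 0], "delta_rot": [0.37, 0, 0], "claw": 0}, {"slide": [-0.1, 0, 0], "delta_rot": [0.555, 0, 0], "claw": 0}, {"slide": [-0.1, 0, 0], "delta_rot": [0.74, 0, 0], "claw": 0}, {"slide": [-0.1, 0, 0], "delta_rot": [0.925, 0, 0], "claw": 0}, {"slide": [-0.1, 0, 0], "delta_rot": [1.11, 0, 0], "claw": 0}, {"slide": [-0.1, 0, 0], "delta_rot": [1.295, 0, 0], "claw": 0}, {"slide": [-0.1, 0, 0], "delta_rot": [1.48, 0, 0], "claw": 0}, {"slide": [-0.1, 0, 0], "delta_rot": [1.665, 0, 0], "claw": 0}, {"slide": [-0.1, 0, 0], "delta_rot": [1.85, 0, 0], "claw": 0}]}}

```text
t: 23.38
ee_pos: [0.5237, 0.0332, 0.2373]
ee_rot: [0.174, 0.487, -0.116, 0.848]
wrist_force: [0.3, 0.3, -1.3]
finger_gap: 0.0178
```

```bash
python3 - <<'E'
from h import *
st(); eng(88,47.5); plan([.46,.15,.24],[.15,0,-1],[.56,.83,.1]); plan([.4605,.2545,.225],[0,0,-1],[.496,.868,0])
E
```

```text
t 23.38 pos [0.5237 0.0332 0.2373] x [ 0.499 -0.028 -0.866] y [0.366 0.913 0.182] F [ 0.3  0.3 -1.3] T [0.01 0.44 0.01] gap 0.0178 q [-0.35  0.53  0.17  2.36  2.95  0.25 -2.02]
slide cm [-0.12  0.01  0.  ] rot [0.366 0.001 0.002] rows>= 2.0
slide cm [-3.74  8.37 -9.64] rot [ 0.173  0.34  -0.159] rows>= 2.2
slide cm [ -2.7   17.66 -14.56] rot [ 0.09   0.478 -0.212] rows>= 3.7
```

>>> {"op": "carry_out", "data": {"steps": [{"slide": [-1.5, 2.5, -3], "delta_rot": [0.05, 0.09, -0.04], "claw": 0}, {"slide": [-2.5, 5, -6], "delta_rot": [0.1, 0.18, -0.08], "claw": 0}, {"slide": [-3.7, 8.4, -9.6], "delta_rot": [0.15, 0.27, -0.12], "claw": 0}]}}

```text
t: 23.75
ee_pos: [0.5195, 0.0902, 0.2405]
ee_rot: [0.209, 0.509, -0.132, 0.824]
wrist_force: [0.3, 0.6, -1.7]
finger_gap: 0.0181
```

```bash
python3 - <<'E'
from h import *
st(); plan([.4605,.2545,.225],[0,0,-1],[.496,.868,0])
E
```

```text
t 23.75 pos [0.5195 0.0902 0.2405] x [ 0.446 -0.004 -0.895] y [0.43  0.878 0.211] F [ 0.3  0.6 -1.7] T [0.01 0.29 0.05] gap 0.0181 q [-0.41  0.51  0.09  2.29  2.29  0.14 -1.54]
slide cm [ -1.31  11.56 -13.1 ] rot [ 0.019  0.406 -0.222] rows>= 2.8
```

>>> {"op": "carry_out", "data": {"steps": [{"slide": [-0.5, 4, -4.5], "delta_rot": [0, 0.14, -0.075], "claw": 0}, {"slide": [-1, 8, -9], "delta_rot": [0.01, 0.28, -0.15], "claw": 0}, {"slide": [-1.3, 11.5, -13.1], "delta_rot": [0.019, 0.406, -0.222], "claw": 0}, {"slide": [-1.3, 11.5, -13.1], "delta_rot": [0.019, 0.406, -0.222], "claw": 0}, {"slide": [-1.3, 11.5, -13.1], "delta_rot": [0.019, 0.406, -0.222], "claw": 0}, {"slide": [-1.3, 11.5, -13.1], "delta_rot": [0.019, 0.406, -0.222], "claw": 0}]}}

```text
t: 24.5
ee_pos: [0.488, 0.2103, 0.2291]
ee_rot: [0.188, 0.634, -0.181, 0.728]
wrist_force: [1.3, -0.4, -3.6]
finger_gap: 0.018
```

```bash
python3 - <<'E'
from h import *
st(); plan([.4605,.2545,.17],[0,0,-1],[.496,.868,0]); plan([.4605,.2545,.093],[0,0,-1],[.496,.868,0])
E
```

```text
t 24.5 pos [0.488  0.2103 0.2291] x [ 0.129 -0.025 -0.991] y [0.502 0.864 0.043] F [ 1.3 -0.4 -3.6] T [ 0.02 -0.14 -0.02] gap 0.018 q [-0.24  0.6  -0.48  1.97  0.64  0.63 -0.12]
slide cm [ 5.39  2.18 -5.31] rot [-0.01   0.125 -0.043] rows>= 1.3
slide cm [13.02  1.84 -6.27] rot [-0.01   0.125 -0.043] rows>= 2.3
```

Back in the good branch (joint 5 at 0.64). Align above the stand.

>>> {"op": "carry_out", "data": {"steps": [{"slide": [0, 2.2, -5.3], "delta_rot": [-0.01, 0.125, -0.043], "claw": 0}, {"slide": [2, 2.2, -5.3], "delta_rot": [-0.01, 0.125, -0.043], "claw": 0}, {"slide": [4.4, 2.2, -5.3], "delta_rot": [-0.01, 0.125, -0.043], "claw": 0}, {"slide": [4.4, 2.2, -5.3], "delta_rot": [-0.01, 0.125, -0.043], "claw": 0}]}}

```text
t: 25.0
ee_pos: [0.4587, 0.2535, 0.1777]
ee_rot: [0.18, 0.685, -0.184, 0.682]
wrist_force: [0.4, 0.4, -0.8]
finger_gap: 0.0176
```

```bash
python3 - <<'E'
from h import *
st(); plan([.4606,.2545,.145],[0,0,-1],[.496,.868,0]); plan([.4606,.2545,.093],[0,0,-1],[.496,.868,0])
E
```

```text
t 25.0 pos [0.4587 0.2535 0.1777] x [-0.005 -0.004 -1.   ] y [ 0.497  0.868 -0.005] F [ 0.4  0.4 -0.8] T [ 0.   -0.17 -0.05] gap 0.0176 q [-0.28  0.72 -0.52  1.93  0.58  0.65 -0.11]
slide cm [3.27 0.2  0.12] rot [-0.001 -0.002  0.005] rows>= 0.5
slide cm [8.47 0.23 0.13] rot [-0.001 -0.002  0.005] rows>= 1.4
```

>>> {"op": "carry_out", "data": {"steps": [{"slide": [2, 0.2, 0.12], "delta_rot": [0, -0.002, 0.005], "claw": 0}, {"slide": [3.4, 0.2, 0.12], "delta_rot": [0, -0.002, 0.005], "claw": 0}, {"slide": [4.8, 0.21, 0.12], "delta_rot": [0, -0.002, 0.005], "claw": 0}, {"slide": [5.5, 0.21, 0.12], "delta_rot": [0, -0.002, 0.005], "claw": 0}, {"slide": [5.5, 0.21, 0.12], "delta_rot": [0, -0.002, 0.005], "claw": 0}]}}

```text
t: 25.62
ee_pos: [0.4604, 0.2545, 0.1224]
ee_rot: [0.182, 0.684, -0.182, 0.683]
wrist_force: [0.7, 0.2, -1.0]
finger_gap: 0.0177
```

```bash
python3 - <<'E'
from h import *
st(); plan([.4606,.2545,.093],[0,0,-1],[.496,.868,0])
E
```

```text
t 25.62 pos [0.4604 0.2545 0.1224] x [-0.001 -0.001 -1.   ] y [ 0.497  0.868 -0.001] F [ 0.7  0.2 -1. ] T [ 0.06 -0.13 -0.  ] gap 0.0177 q [-0.33  0.8  -0.44  1.97  0.66  0.52 -0.19]
slide cm [2.94 0.02 0.02] rot [-0.001 -0.     0.001] rows>= 0.5
```

>>> {"op": "carry_out", "data": {"steps": [{"slide": [1, 0.02, 0.02], "delta_rot": [0, 0, 0], "claw": 0}, {"slide": [2, 0.02, 0.02], "delta_rot": [0, 0, 0], "claw": 0}, {"slide": [2.9, 0.02, 0.02], "delta_rot": [0, 0, 0], "claw": 0}, {"slide": [3.05, 0.02, 0.02], "delta_rot": [0, 0, 0], "claw": 0}, {"slide": [3.05, 0.02, 0.02], "delta_rot": [0, 0, 0], "claw": 0}]}}

```text
t: 26.25
ee_pos: [0.4604, 0.2544, 0.0919]
ee_rot: [0.181, 0.684, -0.182, 0.683]
wrist_force: [-1.2, -0.7, 3.2]
finger_gap: 0.0176
```

```bash
python3 - <<'E'
from h import *
st()
E
```

```text
t 26.25 pos [0.4604 0.2544 0.0919] x [-0.001 -0.001 -1.   ] y [ 0.497  0.868 -0.002] F [-1.2 -0.7  3.2] T [-0.08  0.02  0.03] gap 0.0176 q [-0.36  0.85 -0.38  1.98  0.71  0.45 -0.23]
```

>>> {"op": "carry_out", "data": {"steps": [{"slide": [0, 0, 0], "delta_rot": [0, 0, 0], "claw": 40}, {"slide": [0, 0, 0], "delta_rot": [0, 0, 0], "claw": 60}, {"slide": [0, 0, 0], "delta_rot": [0, 0, 0], "claw": 60}, {"slide": [-3, 0, 0], "delta_rot": [0, 0, 0], "claw": 60}, {"slide": [-8, 0, 0], "delta_rot": [0, 0, 0], "claw": 60}, {"slide": [-12, 0, 0], "delta_rot": [0, 0, 0], "claw": 60}, {"slide": [-12, 0, 0], "delta_rot": [0, 0, 0], "claw": 60}]}}

```text
t: 27.12
ee_pos: [0.462, 0.2557, 0.2146]
ee_rot: [0.183, 0.682, -0.181, 0.684]
wrist_force: [-0.2, 0.1, -1.0]
finger_gap: 0.0529
```

```bash
python3 - <<'E'
from h import *
s=st(); c=capture("wrist"); P=world_pts(c,s); Z=P[...,2]; X=P[...,0];Y=P[...,1]
near=(np.hypot(X-.459,Y-.252)<.05); print(rect(blob(P,near&(Z>.108)&(Z<.13),3)))
g=(0.632,.103); plan([.632,.103,.15],[0,0,-1],[1,-.05,0]);plan([.632,.103,.15],[0,0,-1],[-1,.05,0])
E
```

```text
t 27.12 pos [0.462  0.2557 0.2146] x [ 0.004  0.002 -1.   ] y [0.497 0.867 0.004] F [-0.2  0.1 -1. ] T [ 0.06 -0.15 -0.03] gap 0.0529 q [-0.25  0.67 -0.57  1.9   0.53  0.72 -0.08]
(1134, array([458.5, 255.5, 116.2]), array([459.7, 254.7]), array([17.9, 35.2]), 60.5)
slide cm [ 6.32 -4.67 22.36] rot [ 1.1e+00  1.0e-03 -1.0e-03] rows>= 5.9
slide cm [ 6.32 -4.67 22.36] rot [-2.041e+00  1.000e-03  1.000e-03] rows>= 10.9
```

Driver is seated (top at 116.2 mm, position and angle as before). On to the block.

>>> {"op": "carry_out", "data": {"steps": [{"slide": [0, -0.8, 3.7], "delta_rot": [0.18, 0, 0], "claw": 70}, {"slide": [0, -1.6, 7.4], "delta_rot": [0.36, 0, 0], "claw": 70}, {"slide": [0, -2.4, 11.2], "delta_rot": [0.54, 0, 0], "claw": 70}, {"slide": [0, -3.2, 15], "delta_rot": [0.72, 0, 0], "claw": 70}, {"slide": [0, -4, 19], "delta_rot": [0.9, 0, 0], "claw": 70}, {"slide": [2, -4.7, 22.4], "delta_rot": [1.1, 0, 0], "claw": 70}, {"slide": [2, -4.7, 22.4], "delta_rot": [1.1, 0, 0], "claw": 70}, {"slide": [2, -4.7, 22.4], "delta_rot": [1.1, 0, 0], "claw": 70}]}}

```text
t: 28.18
ee_pos: [0.6308, 0.1035, 0.192]
ee_rot: [-0.511, -0.488, 0.512, -0.488]
wrist_force: [0.5, 0.4, -0.1]
finger_gap: 0.0619
```

```bash
python3 - <<'E'
from h import *
s=st(); c=capture("wrist"); P=world_pts(c,s); Z=P[...,2]; X=P[...,0];Y=P[...,1]
near=(np.hypot(X-.632,Y-.103)<.04)
q=blob(P,near&(Z>.056)&(Z<.068),3); print(rect(q)); r=cv2.minAreaRect((q[:,:2]*1e3).astype(np.float32)); print(cv2.boxPoints(r).round(1).tolist())
near=(abs(X-.632)<.03)&(abs(Y-.07)<.035); print("leg",rect(blob(P,near&(Z>.022)&(Z<.034),3)))
m=(Z>.008)&(Z<.0165)&(X>.56)&(X<.73)&(Y>-.07)&(Y<.23); print("plate",rect(blob(P,m,3)))
plan([.632,.103,.041],[0,0,-1],[.9987,-.0515,0])
cv2.imwrite("pics/w5.png",c["pixels"])
E
```

```text
t 28.18 pos [0.6308 0.1035 0.192 ] x [-0.001  0.    -1.   ] y [ 0.999 -0.047 -0.001] F [ 0.5  0.4 -0.1] T [-0.02 -0.1   0.04] gap 0.0619 q [-0.08  0.79 -0.28  1.58  0.28  0.81 -0.52]
(948, array([633.2, 104.7,  62.9]), array([633.1, 103.7]), array([29.4, 21.5]), 87.6)
[[621.7999877929688, 89.5], [643.2000122070312, 88.5999984741211], [644.4000244140625, 117.9000015258789], [623.0, 118.80000305175781]]
leg (866, array([631.2,  56.6,  29. ]), array([631.1,  56.2]), array([39.6, 21.5]), 87.6)
plate (17900, array([645.6, 124.8,  13. ]), array([644.9,  94.9]), array([204.1, 110.2]), 87.0)
slide cm [15.16  0.12  0.12] rot [ 0.005 -0.001  0.   ] rows>= 2.4
```

View pics/w5.png

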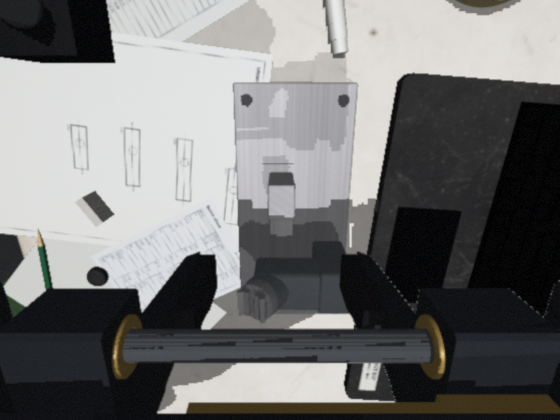

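View: block at (281,205) standing on the plate with the free end clear. Descending to the grip end.

>>> {"op": "carry_out", "data": {"steps": [{"slide": [5, 0.23, 0.05], "delta_rot": [0.005, 0, 0], "claw": 70}, {"slide": [10, 0.23, 0.05], "delta_rot": [0.005, 0, 0], "claw": 70}, {"slide": [13.5, 0.23, 0.05], "delta_rot": [0, 0, 0], "claw": 60}, {"slide": [15.1, 0.23, 0.05], "delta_rot": [0, 0, 0], "claw": 45}, {"slide": [15.1, 0.23, 0.05], "delta_rot": [0, 0, 0], "claw": 35}, {"slide": [15.1, 0.23, 0.05], "delta_rot": [0, 0, 0], "claw": 30}, {"slide": [15.1, 0.23, 0.05], "delta_rot": [0, 0, 0], "claw": 20}, {"slide": [15.1, 0.23, 0.05], "delta_rot": [0, 0, 0], "claw": 20}], "newtons": 25}}

```text
t: 29.22
ee_pos: [0.6335, 0.1042, 0.0433]
ee_rot: [0.512, 0.488, -0.511, 0.488]
wrist_force: [-2.2, 1.0, 7.4]
finger_gap: 0.0218
```

```bash
python3 - <<'E'
from h import *
s=st(); p=np.array(s["ee_pos"])
for L in (.015,.064): plan(p+L*EY,[0,0,-1],R.from_quat(s["ee_rot"]).as_matrix()[:,1])
E
```

```text
t 29.23 pos [0.6335 0.1042 0.0433] x [ 0.001  0.002 -1.   ] y [ 0.999 -0.046  0.001] F [-2.2  1.   7.4] T [ 0.04  0.5  -0.02] gap 0.0218 q [-0.12  1.   -0.21  1.63  0.35  0.54 -0.58]
slide cm [ 0.    0.01 -1.5 ] rot [ 0.    -0.002 -0.001] rows>= 0.2
slide cm [ 0.01  0.03 -6.4 ] rot [ 0.    -0.002 -0.001] rows>= 1.0
```

>>> {"op": "carry_out", "data": {"steps": [{"slide": [0, 0, -0.3], "delta_rot": [0, 0, 0], "claw": 20}, {"slide": [0, 0, -0.7], "delta_rot": [0, 0, 0], "claw": 20}, {"slide": [0, 0.01, -1.1], "delta_rot": [0, 0, 0], "claw": 20}], "newtons": 25}}

```text
t: 29.6
ee_pos: [0.6336, 0.1048, 0.0433]
ee_rot: [-0.509, -0.484, 0.517, -0.49]
wrist_force: [-2.2, -18.3, 4.6]
finger_gap: 0.0214
```

```bash
python3 - <<'E'
from h import *
s=st(); 
E
```

```text
t 29.6 pos [0.6336 0.1048 0.0433] x [-0.003 -0.013 -1.   ] y [ 0.999 -0.051 -0.002] F [ -2.2 -18.3   4.6] T [-3.7   0.3   0.11] gap 0.0214 q [-0.13  1.   -0.2   1.63  0.35  0.55 -0.59]
```

Pull met 18 N with hardly any motion. Gripping this high tips the block against the pin, so I'll regrip lower after settling.

>>> {"op": "carry_out", "data": {"steps": [{"slide": [0, 0, 0], "delta_rot": [0, 0, 0], "claw": 40}, {"slide": [0.3, 0, 0], "delta_rot": [0, 0, 0], "claw": 45}, {"slide": [0.7, 0, 0], "delta_rot": [0, 0, 0], "claw": 45}, {"slide": [0.7, 0, 0], "delta_rot": [0, 0.01, 0], "claw": 45}, {"slide": [0.7, 0, 0], "delta_rot": [0, 0.01, 0], "claw": 45}], "newtons": 45}}

```text
t: 30.22
ee_pos: [0.6335, 0.1047, 0.0362]
ee_rot: [-0.511, -0.487, 0.514, -0.487]
wrist_force: [0.2, -0.4, 0.1]
finger_gap: 0.0398
```

```bash
python3 - <<'E'
from h import *
s=st(); c=capture("wrist"); P=world_pts(c,s); cv2.imwrite("pics/w6.png",c["pixels"]); plan([.6335,.1045,.0365],[0,0,-1],[.999,-.045,0])
E
```

```text
t 30.23 pos [0.6335 0.1047 0.0362] x [-0.002 -0.003 -1.   ] y [ 0.999 -0.051 -0.002] F [ 0.2 -0.4  0.1] T [-0.05 -0.08 -0.02] gap 0.0398 q [-0.13  1.01 -0.21  1.63  0.35  0.54 -0.59]
slide cm [-0.02 -0.01  0.02] rot [-0.006  0.003  0.002] rows>= 0.0
```

>>> {"op": "carry_out", "data": {"steps": [{"slide": [0, 0, 0], "delta_rot": [0, 0, 0], "claw": 20}, {"slide": [0, 0, 0], "delta_rot": [0, 0, 0], "claw": 15}, {"slide": [0, 0, 0], "delta_rot": [0, 0, 0], "claw": 15}, {"slide": [0, 0, 0], "delta_rot": [0, 0, 0], "claw": 15}, {"slide": [0, 0, -0.4], "delta_rot": [0, 0.01, 0], "claw": 15}, {"slide": [0, 0, -0.8], "delta_rot": [0, 0.015, 0], "claw": 15}, {"slide": [0, 0, -1.2], "delta_rot": [0, 0.02, 0], "claw": 15}, {"slide": [0, 0, -1.5], "delta_rot": [0, 0.02, 0], "claw": 15}], "newtons": 45}}

```text
t: 31.28
ee_pos: [0.6341, 0.1055, 0.0364]
ee_rot: [-0.513, -0.486, 0.516, -0.485]
wrist_force: [-1.1, -22.4, 9.3]
finger_gap: 0.0215
```

```bash
python3 - <<'E'
from h import *
s=st()
E
```

```text
t 31.27 pos [0.6341 0.1055 0.0364] x [-0.005 -0.002 -1.   ] y [ 0.998 -0.058 -0.005] F [ -1.1 -22.4   9.3] T [-4.59  0.12  0.15] gap 0.0215 q [-0.13  1.02 -0.21  1.62  0.34  0.54 -0.59]
```

>>> {"op": "carry_out", "data": {"steps": [{"slide": [0, 0, -1.0], "delta_rot": [0, 0, 0], "claw": 15}, {"slide": [0, 0, -1.5], "delta_rot": [0, 0, 0], "claw": 15}, {"slide": [0, 0, -1.8], "delta_rot": [0, 0, 0], "claw": 15}, {"slide": [0, 0, -2.1], "delta_rot": [0, 0, 0], "claw": 15}, {"slide": [0, 0, -2.1], "delta_rot": [0, 0, 0], "claw": 15}], "newtons": 45}}

```text
t: 31.9
ee_pos: [0.6351, 0.1134, 0.0364]
ee_rot: [-0.51, -0.48, 0.523, -0.486]
wrist_force: [-1.6, -18.4, 7.8]
finger_gap: 0.0216
```

```bash
python3 - <<'E'
from h import *
s=st(); c=capture("wrist"); cv2.imwrite("pics/w7.png",c["pixels"])
E
```

```text
t 31.9 pos [0.6351 0.1134 0.0364] x [-0.008 -0.019 -1.   ] y [ 0.998 -0.067 -0.007] F [ -1.6 -18.4   7.8] T [-2.93  0.2  -0.07] gap 0.0216 q [-0.15  1.02 -0.19  1.61  0.34  0.56 -0.62]
```

```bash
python3 - <<'E'
from h import *
plan(np.array([.6335,.1042,.0364])+.064*EY,[0,0,-1],[.9985,-.0515,0])
E
```

```text
slide cm [-0.1 -0.2 -5.4] rot [-0.015  0.019  0.007] rows>= 0.9
```

>>> {"op": "carry_out", "data": {"steps": [{"slide": [0, -0.1, -1.7], "delta_rot": [-0.015, 0.01, 0.005], "claw": 15}, {"slide": [0, -0.1, -2.1], "delta_rot": [-0.015, 0.01, 0.005], "claw": 15}, {"slide": [0, -0.1, -2.5], "delta_rot": [-0.015, 0.01, 0.005], "claw": 15}, {"slide": [0, -0.1, -2.9], "delta_rot": [-0.015, 0.01, 0.005], "claw": 15}, {"slide": [0, -0.1, -3.3], "delta_rot": [-0.015, 0.01, 0.005], "claw": 15}, {"slide": [-0.03, -0.15, -3.7], "delta_rot": [-0.015, 0.01, 0.005], "claw": 15}, {"slide": [-0.05, -0.15, -4.1], "delta_rot": [-0.015, 0.015, 0.005], "claw": 15}, {"slide": [-0.07, -0.15, -4.5], "delta_rot": [-0.015, 0.019, 0.007], "claw": 15}]}}

```text
t: 32.95
ee_pos: [0.6368, 0.1566, 0.0365]
ee_rot: [-0.512, -0.486, 0.514, -0.488]
wrist_force: [0.0, -7.1, 6.8]
finger_gap: 0.0213
```

```bash
python3 - <<'E'
from h import *
s=st(); c=capture("wrist"); P=world_pts(c,s); cv2.imwrite("pics/w8.png",c["pixels"])
plan(np.array([.6335,.1042,.0364])+.064*EY,[0,0,-1],[.9985,-.0515,0])
E
```

```text
t 32.95 pos [0.6368 0.1566 0.0365] x [-0.001 -0.004 -1.   ] y [ 0.999 -0.052 -0.   ] F [ 0.  -7.1  6.8] T [-2.51  0.12 -0.01] gap 0.0213 q [-0.21  1.02 -0.2   1.58  0.33  0.57 -0.64]
slide cm [ 0.02 -0.05 -1.09] rot [-0.     0.003  0.   ] rows>= 0.2
```

View pics/w8.png

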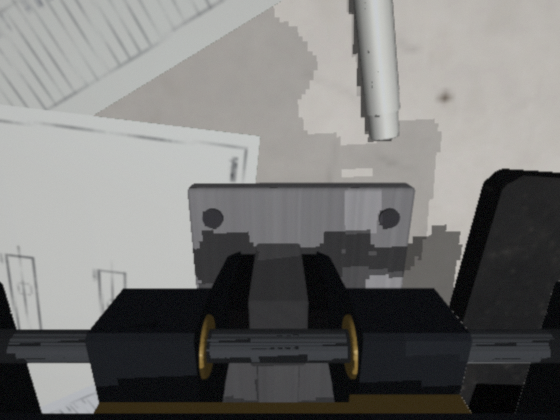

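View: the block's grip end, (280,260), is still held and moving along the plate; plate end at row 185. Finish the draw, release and rise.

>>> {"op": "carry_out", "data": {"steps": [{"slide": [0, -0.05, -0.5], "delta_rot": [0, 0.003, 0], "claw": 15}, {"slide": [0, -0.05, -1.1], "delta_rot": [0, 0.003, 0], "claw": 15}, {"slide": [-0.03, -0.05, -1.1], "delta_rot": [0, 0.003, 0], "claw": 15}, {"slide": [-0.03, -0.05, -1.1], "delta_rot": [0, 0.003, 0], "claw": 35}, {"slide": [-0.03, -0.05, -1.1], "delta_rot": [0, 0.003, 0], "claw": 50}, {"slide": [-0.03, -0.05, -1.1], "delta_rot": [0, 0.003, 0], "claw": 60}, {"slide": [-3, -0.05, -1.1], "delta_rot": [0, 0.003, 0], "claw": 60}, {"slide": [-8, -0.05, -1.1], "delta_rot": [0, 0.003, 0], "claw": 60}, {"slide": [-14, -0.05, -1.1], "delta_rot": [0, 0.003, 0], "claw": 60}, {"slide": [-16, -0.05, -1.1], "delta_rot": [0, 0.003, 0], "claw": 60}]}}

```text
t: 34.25
ee_pos: [0.6387, 0.1701, 0.2008]
ee_rot: [0.515, 0.486, -0.51, 0.488]
wrist_force: [-0.3, 0.4, -1.2]
finger_gap: 0.0528
```

```bash
cat > fin.py <<'E'
from h import *
s=st(); c=capture("wrist"); P=world_pts(c,s); Z=P[...,2]; X=P[...,0];Y=P[...,1]; cv2.imwrite("pics/w9.png",c["pixels"])
o=np.array([.6304,.0283]); fr=lambda p:((np.array(p)/1e3-o)@Rz[:2,:2]*1e3).round(1)
for n,z0,z1,w in (("grip",.057,.068,.03),("leg",.023,.034,.03)):
    m=(abs(X-.637)<w)&(Y>.05)&(Y<.23)&(Z>z0)&(Z<z1); q=blob(P,m,3); r=cv2.minAreaRect((q[:,:2]*1e3).astype(np.float32)); print(n,rect(q),"corners in stop frame",[fr(p).tolist() for p in cv2.boxPoints(r)])
m=(X>.55)&(X<.74)&(Y>-.07)&(Y<.23)&(Z>.009)&(Z<.017); q=blob(P,m,3); print("plate",rect(q),"ymax",fr(q[:,:2]*1e3)[:,1].max())
E
python3 fin.py
```

```text
t 34.25 pos [0.6387 0.1701 0.2008] x [ 0.006  0.003 -1.   ] y [ 0.999 -0.051  0.006] F [-0.3  0.4 -1.2] T [-0.06 -0.09 -0.02] gap 0.0528 q [-0.19  0.81 -0.27  1.51  0.26  0.86 -0.6 ]
grip (876, array([637.1, 167.2,  62.9]), array([637.2, 166.6]), array([29.4, 21.6]), 86.4) corners in stop frame [[-11.3, 123.9], [10.3, 123.7], [10.6, 153.1], [-10.9, 153.3]]
leg (1425, array([633.7, 103.9,  29. ]), array([633.3, 103. ]), array([72.3, 21.9]), 87.5) corners in stop frame [[-11.7, 38.5], [10.3, 38.7], [9.7, 111.0], [-12.2, 110.8]]
plate (13296, array([645. , 117.9,  13. ]), array([645.2,  98.3]), array([198.7, 110.3]), 87.0) ymax 170.0
```

View pics/w9.png

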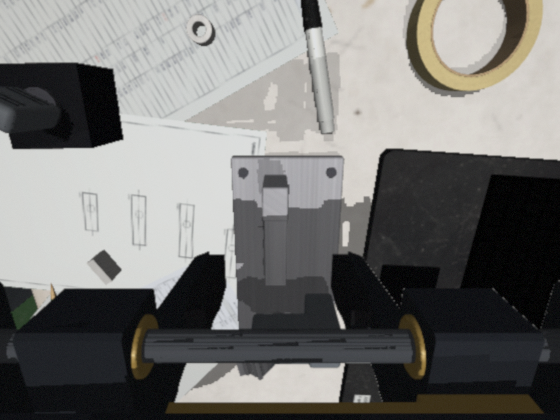

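View: block standing on the plate's free end, (276,190)–(276,285), spanning y 38–153 mm. That is clear of the arm (18 mm) and within the plate (170 mm). Last check is the driver, then hand in.

```bash
python3 - <<'E'
from h import *
c=capture("top"); P=world_pts(c); X,Y,Z=P[...,0],P[...,1],P[...,2]
near=np.hypot(X-.459,Y-.252)<.045
print("driver",rect(blob(P,near&(Z>.108)&(Z<.13),2)))
st(); job_done()
E
```

```text
driver (95, array([457.6, 250.4, 110.2]), array([457.6, 252.2]), array([14.3, 36.4]), 58.7)
t 34.35 pos [0.6385 0.1699 0.1996] x [ 0.005  0.002 -1.   ] y [ 0.999 -0.051  0.005] F [ 0.4 -0.4  0.4] T [ 0.03 -0.05 -0.01] gap 0.0529 q [-0.19  0.81 -0.27  1.51  0.26  0.86 -0.6 ]
the job is handed in; nothing more can be done
```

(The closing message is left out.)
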